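# Salvaged parts into the bench drawer

## Robot

A 6-joint arm with a two-finger parallel gripper is mounted at the origin on the work surface. World frame = base frame: x ahead of the robot, y to its left, z up, the work surface at z = 0. Lengths are in m, angles in rad, forces in N, time in s.
With the tool pointing down it reaches from about 0.35 to 0.95 m from the base axis. Payload 17.4 kg.
Tool frame: the origin (TCP) lies on the centre line of the jaws, within the pads' length; the fingertips stand 19 mm ahead of it and the grasp point (between the pads) is the TCP; z points along the fingers, y is the line along which they close (so a half turn about z gives the same grasp; the last joint's range is limited). The gripper opens to 93 mm and grips with 3 to 60 N. Pads are 15 mm wide; open, the fingers measure 128 mm over their backs; the gripper's body (75 mm by 188 mm) begins 65 mm behind the grasp point.
Start: joints at [1.101, 0.116, 1.442, -0, 1.584, -0.038], TCP at [0.283, 0.613, 0.238] pointing down, gripper open.
Joint ranges: [-2.83, 2.83], [-0.83, 2.19], [0.07, 2.5], [-1.14, 4.28], [0.01, 3], [-2.97, 2.97]. Speed limits (rad/s): [1.89, 1.89, 2.22, 3.14, 3.14, 3.14].

## Interface

Orientations are given as a rotation vector (axis times angle).
In Python, from station import robot gives the robot as it stands. The module is installed in compiled form; this text tells all that it offers.
- The arm moves only by the shell command python3 -m creep 'ROWS' [FORCE]. ROWS is JSON, a list of rows, each an object with "grip": the opening, from 0 (shut) to 1 (fully open); "offset": the shift along the world's x, y, z in cm, a list of three; "delta_rot": the turn, a rotation vector about the world's x, y, z in degrees, a list of three. A call has 1 to 5 rows; each row shifts and turns the commanded pose from where the row before left it; what a row does not reach is not made up. A row lasts 1/10 s, in which the tool goes at most 50 mm and 8.59 degrees, less where a joint would pass 70% of its speed; a pose out of reach is approached as far as the arm can. A call is refused whole if a number of a shift passes 5 or a number of a turn 8.59, either way. A call with a gripper value outside its range is refused whole. The fingers move at their own pace and stop on an object; FORCE is the grip in N (left out, the last holds). Time passes only in rows, so rows that do not move let the fingers close. It gives the time, the measured TCP pose, the force, the opening and the grip force at its end, in the units of the state.
- robot.state(): the state, without advancing time (a new reading comes with each control period).
- robot.camera(name): name is "scene" or "top"; returns a dict with "img" (480x640x3 uint8, red, green, blue), "depth" (480x640 float32, m along the optical axis (not along the pixel's ray), 0 where there is no reading), "camera_matrix" (3x3 intrinsics, pixels), "D" ([k1, k2, p1, p2, k3] as OpenCV has them; the pictures are not rectified), "xyz" and "orientation" of the camera in the world. Camera axes: x right, y down, z forward; pixel columns grow to the right and rows downward; lengths in m; the calibration is good to about 2 mm. A picture is of the moment at which its call begins.
- robot.hand_in(): hands the job in; it is judged then, once.
The state is a dict: "t": time; "joint_positions": joint angles; "joint_velocities": joint speeds; "joint_torque": joint torques, N m; "tcp_pos": TCP position; "eef_rot": TCP orientation; "ft_force": force on the tool from outside, world axes, zero at the start; "ft_torque": the same for the moment, N m; "gripper_width": finger opening in m; "finger_force": force on a finger pad.
Only numpy, scipy, OpenCV 4.12 (cv2) and the standard library are available. Lean on these libraries where they do the work, as an engineer would, in place of code of your own. Each camera call takes 0.05 s, during which the arm holds its last target. There are 200 camera calls.

## Task

Clear the repair bench: pull open the drawer of the low cabinet, tip the salvaged parts in the carrying basket out into it over the basket's open front, and put the salvaged parts that lie loose on the bench into the drawer as well. Finish with the drawer pushed fully home with every part in it, and the empty basket hanging upright and still by its handle across both prongs of the hanging stand. Leave the tape, tin, meter, spray can, screwdriver and mug where they are.

Things in the scene. Friction and masses are not known exactly. Their poses are not given: they have to be found in the camera images.
- part1: Salvaged part: finned aluminium heat sink, 64 x 42 x 30 mm, about 110 g; starts loose on the bench; may be absent. Long side along its x, width along its y; origin at the centre of its underside, z up as it lies at the start.
- part2: Salvaged part: black plastic power-adapter brick with no cable, 72 x 44 x 30 mm, about 100 g; starts loose on the bench; may be absent. Long side along its x, width along its y; origin at the centre of its underside, z up as it lies at the start.
- part3: Salvaged part: small mains transformer (dark laminated core, copper winding), 60 x 44 x 36 mm, about 150 g; starts loose on the bench; may be absent. Long side along its x, width along its y; origin at the centre of its underside, z up as it lies at the start.
- part4: Salvaged part: black plastic power-adapter brick with no cable, 72 x 44 x 30 mm, about 100 g; starts loose on the bench; may be absent. Long side along its x, width along its y; origin at the centre of its underside, z up as it lies at the start.
- part5: Salvaged part: black plastic power-adapter brick with no cable, 72 x 44 x 30 mm, about 100 g; starts inside the basket; may be absent. Long side along its x, width along its y; origin at the centre of its underside, z up as it lies at the start.
- part6: Salvaged part: small mains transformer (dark laminated core, copper winding), 60 x 44 x 36 mm, about 150 g; starts inside the basket; may be absent. Long side along its x, width along its y; origin at the centre of its underside, z up as it lies at the start.
- part7: Salvaged part: finned aluminium heat sink, 64 x 42 x 30 mm, about 110 g; starts inside the basket; may be absent. Long side along its x, width along its y; origin at the centre of its underside, z up as it lies at the start.
- basket: Grey plastic basket, 250 g: floor 120 (x) by 184 mm (y), 4 mm thick; back (+x) and side walls 55 mm high, 4 mm thick; front (-x) open with no lip: parts slide out there when it is tipped down. Two uprights (24 mm wide in x) on the side walls carry a handle bar over it. Origin at the centre of the underside, z up. Starts standing on the bench, open front roughly towards the robot.
- basket_bar (a point): Middle of the basket's handle bar, 140 mm above the basket's underside and 8 mm behind its centre. The bar runs along the basket's y, 174 mm clear between the uprights, 16 mm thick (x) and 26 mm tall (z). Axes as the basket's.
- drawer (a joint): Slide of the drawer of the low cream steel cabinet (250 deep, 300 wide, 130 mm high): 0 m = fully shut, grows as it is pulled out, stop at 0.17 m. May start slightly ajar. About 1 to 2 N of friction.
- drawer_handle (a point): Middle of the drawer's dark bar handle: round bar about 10 mm thick, 120 mm long along y, standing 35 mm off the drawer's front face, 38 mm below the cabinet's top. Moves with the drawer. x axis points into the cabinet (the drawer opens along -x), z up.
- drawer_floor (a point): Point on the drawer's inner floor, midway in y, 50 mm behind the front panel (moves with it); axes as the handle's. Inside 205 (x) by 258 mm (y), so x -0.050 to 0.155 from here; walls 86 mm high above the floor, 6 mm thick, front panel 15 mm. Drawer shut: the cabinet's front face is at x = -0.056; its top plate (12 mm, underside 96 mm above this floor) covers all behind that face.
- hook_seat (a point): Hanging stand: two level round steel prongs (10 mm thick, 90 mm apart) pointing to -x of this point from two posts 80 mm behind it (+x); each ends, 50 mm in front of this point, in a tip turned up 22 mm. This point is midway between the prongs, level with their upper side, 200 mm above the bench. A bar laid across both lies along y. Base plate 200 x 140 x 12 mm below.
- tape: Bystander: roll of black tape, 86 mm across, 24 mm high, lying flat. Origin at its underside.
- tin: Bystander: small steel tin, 60 mm across, 55 mm high, upright. Origin at its underside.
- meter: Bystander: black multimeter, 150 x 76 x 36 mm, lying flat. Origin at its underside.
- spray: Bystander: white spray can, 60 mm across, 190 mm high, upright. Origin at its underside.
- driver: Bystander: screwdriver with a black handle, 200 mm long along its x, lying. Origin under its middle.
- mug: Bystander: white mug, 80 mm across, 95 mm high, upright. Origin at its underside.

How it is judged:
On the way, in this order (a step that is already met when the one before it is completed fails the run):
1. the drawer is pulled open by at least 12 cm (value of joint drawer above 0.12 m), for 0.2 s.
2. the basket is tipped (by more than 0.4 rad) above the open drawer (angle between basket's own z axis and vertical above 0.4 rad and value of joint drawer above 0.08 m and horizontal distance between basket and drawer_floor below 0.2 m and height (world z) of basket above 0.1 m), for 0.1 s.
At the end, for the whole second after the job is handed in: The drawer is shut to within 10 mm; every salvaged part present lies inside the drawer; the basket hangs at rest with its bar across both prongs (bar's middle within 50 mm along and 35 mm across of the seat point, its centre 4 to 26 mm above it), upright to 0.2 rad (value of joint drawer below 0.01 m and x of part1 in the frame of drawer_floor between -0.052 and 0.158 m and y of part1 in the frame of drawer_floor between -0.132 and 0.132 m and z of part1 in the frame of drawer_floor between -0.01 and 0.095 m and x of part2 in the frame of drawer_floor between -0.052 and 0.158 m and y of part2 in the frame of drawer_floor between -0.132 and 0.132 m and z of part2 in the frame of drawer_floor between -0.01 and 0.095 m and x of part3 in the frame of drawer_floor between -0.052 and 0.158 m and y of part3 in the frame of drawer_floor between -0.132 and 0.132 m and z of part3 in the frame of drawer_floor between -0.01 and 0.095 m and x of part4 in the frame of drawer_floor between -0.052 and 0.158 m and y of part4 in the frame of drawer_floor between -0.132 and 0.132 m and z of part4 in the frame of drawer_floor between -0.01 and 0.095 m and x of part5 in the frame of drawer_floor between -0.052 and 0.158 m and y of part5 in the frame of drawer_floor between -0.132 and 0.132 m and z of part5 in the frame of drawer_floor between -0.01 and 0.095 m and x of part6 in the frame of drawer_floor between -0.052 and 0.158 m and y of part6 in the frame of drawer_floor between -0.132 and 0.132 m and z of part6 in the frame of drawer_floor between -0.01 and 0.095 m and x of part7 in the frame of drawer_floor between -0.052 and 0.158 m and y of part7 in the frame of drawer_floor between -0.132 and 0.132 m and z of part7 in the frame of drawer_floor between -0.01 and 0.095 m and x of basket_bar in the frame of hook_seat between -0.05 and 0.05 m and y of basket_bar in the frame of hook_seat between -0.035 and 0.035 m and z of basket_bar in the frame of hook_seat between 0.004 and 0.026 m and angle between basket's own z axis and vertical below 0.2 rad and linear speed of basket below 0.05 m/s); the robot touches nothing.
It fails at once if a bystander (tape, tin, meter, spray can, screwdriver, mug) is moved more than 5 cm (distance of any of tape, tin, meter, spray, driver, mug from where it was at the start of the episode above 0.05 m).
Of part1, part2, part3, part4 only 3 to 4 are there at a start; the rules pass over those that are not, and their reading is None.
Of part5, part6, part7 only 1 to 3 are there at a start; the rules pass over those that are not, and their reading is None.
At some moment in a run one of part1, part2, part3, part4, part5, part6, part7 may be knocked a few centimetres aside while the robot is not near it.
It also fails if it takes over 208 s, if anything falls off the work surface, if the arm or the gripper's body presses on something with over 40 N, if the wrist force passes 120 N, or if a joint passes its speed limit or range.

## Working session

There is one attempt and no reset: what is moved stays moved. The work goes in short steps, Python scripts to look and compute and a shell command to move; the robot and the scene stay as the last step left them, time stands still between calls to the robot, and variables do not carry over. Pictures are saved under pics/ and viewed, at most 14 in all, crops included, and the job is handed in when it is done.

```bash
mkdir -p pics; cat > h.py <<'E'
import numpy as np, cv2
from scipy.spatial.transform import Rotation as R
from station import robot
def cam(n):
    c=robot.camera(n); K=np.array(c["camera_matrix"]);D=np.array(c["D"],float)
    o=np.array(c["orientation"],float)
    M=R.from_rotvec(o).as_matrix() if o.size==3 else (R.from_quat(o).as_matrix() if o.size==4 else o)
    c.update(K=K,Dd=D,M=M,p=np.array(c["xyz"]))
    return c
def rays(c,uv):
    n=cv2.undistortPoints(np.array(uv,float).reshape(-1,1,2),c["K"],c["Dd"]).reshape(-1,2)
    return np.c_[n,np.ones(len(n))]
def plane(c,uv,z):
    d=rays(c,uv)@c["M"].T
    return c["p"]+d*((z-c["p"][2])/d[:,2])[:,None]
def dpt(c,uv):
    uv=np.array(uv).reshape(-1,2); r=rays(c,uv)
    d=c["depth"][uv[:,1].astype(int),uv[:,0].astype(int)]
    return c["p"]+(r*d[:,None])@c["M"].T
def cloud(c):
    v,u=np.mgrid[0:480,0:640]
    return dpt(c,np.c_[u.ravel(),v.ravel()]).reshape(480,640,3)
def proj(c,P):
    return cv2.projectPoints(((np.array(P,float).reshape(-1,3)-c["p"])@c["M"]),np.zeros(3),np.zeros(3),c["K"],c["Dd"])[0].reshape(-1,2)
def save(n,img): cv2.imwrite("pics/"+n+".png",cv2.cvtColor(img,cv2.COLOR_RGB2BGR))
E
python3 - <<'E'
from h import *
for n in("scene","top"):
    c=cam(n); save(n+"0",c["img"]); print(n,c["p"],c["orientation"],c["K"],c["M"],(c["depth"]>0).mean())
    np.savez("/tmp/"+n+"0.npz",**{k:c[k] for k in("img","depth","K","Dd","M","p")})
print(robot.state())
E
```

```text
scene [ 1.23225165 -0.43662261  1.30646407] [-2.28345964 -1.18748934  0.36948026] [[602.85741962   0.         324.12564781]
 [  0.         602.85741962 242.55714894]
 [  0.           0.           1.        ]] [[ 0.57518875  0.67154726 -0.46709976]
 [ 0.81801266 -0.46965643  0.33208151]
 [ 0.00363202 -0.57310306 -0.81947525]] 0.9961328125
top [0.44390078 0.04806943 1.46071795] [-2.17989527  2.19728418 -0.07164217] [[525.00001769   0.         316.6225151 ]
 [  0.         525.00001769 241.36101663]
 [  0.           0.           1.        ]] [[-7.95206096e-03 -9.97858417e-01  6.49256802e-02]
 [-9.99968359e-01  7.92143821e-03 -7.29073009e-04]
 [ 2.13206875e-04 -6.49294235e-02 -9.97889836e-01]] 0.9959993489583333
{'t': 0.1, 'joint_positions': array([ 1.10122398e+00,  1.16434984e-01,  1.44215980e+00, -2.11109798e-05,
        1.58400446e+00, -3.77832267e-02]), 'joint_velocities': array([ 0.00099394, -0.00050976, -0.00132202, -0.00221739, -0.00084739,
       -0.00158474]), 'joint_torque': array([ 3.32085350e-03, -7.22889805e+01, -6.23866010e+01,  7.81335798e-02,
        2.27453071e-02, -9.42935458e-05]), 'tcp_pos': array([0.28241941, 0.61291014, 0.23700505]), 'eef_rot': array([-6.72946680e-01, -3.06843380e+00,  1.53875521e-03]), 'ft_force': array([-0.49226306,  0.56351095,  0.12250515]), 'ft_torque': array([-0.01535959,  0.00176892, -0.01096408]), 'finger_force': 0.0, 'gripper_width': 0.09324200925688705}
```

View pics/scene0.png

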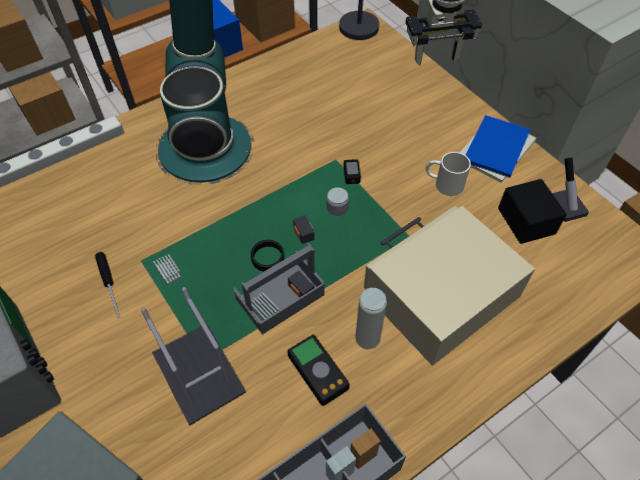

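View pics/top0.png

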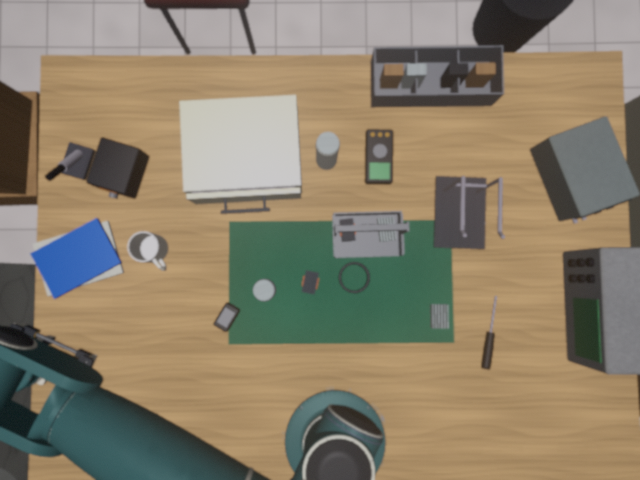

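The views show three loose parts: a heat sink at (440,316) in the top view, a transformer at (311,282) and a brick at (227,316). The basket is at (368,235), the cabinet at (240,145) with its handle at (245,210), and the stand at (460,210). Next I take a close look at the basket and measure.

```bash
python3 - <<'E'
from h import *
L=lambda n:dict(np.load(f"/tmp/{n}0.npz"))
s,t=L("scene"),L("top")
a=cv2.resize(s["img"][235:345,220:350],None,fx=4.5,fy=4.5,interpolation=cv2.INTER_CUBIC)[:495,:]
b=cv2.resize(t["img"][200:270,320:420],None,fx=3,fy=3)
im=np.zeros((500,800,3),np.uint8); im[:495,:a.shape[1]]=a; im=np.concatenate([im[:, :585],np.zeros((500,215,3),np.uint8)],1)
b=b[:, :]; b=cv2.resize(b,(215,150)); im[:150,585:]=b; 
c=cv2.resize(t["img"][170:260,425:520],(215,204)); im[160:364,585:]=c
save("bask0",im)
T=cloud(t);S=cloud(s)
def rect(name,C,m,zr):
    P=C[m]; P=P[(P[:,2]>zr[0])&(P[:,2]<zr[1])]
    r=cv2.minAreaRect((P[:,:2]*1000).astype(np.float32)); print(name,len(P),np.round(r[0],1),np.round(r[1],1),round(r[2],1),"z med",np.median(P[:,2]).round(4),"max",P[:,2].max().round(4))
def box(x0,y0,x1,y1):
    m=np.zeros((480,640),bool); m[y0:y1,x0:x1]=1; return m
print("table",np.median(T[380:400,450:500,2]),np.median(S[200:220,60:100,2]))
rect("brick",T,box(210,300,245,332),(.015,.06))
rect("trafo",T,box(298,268,325,296),(.015,.06))
rect("sink",T,box(425,300,456,332),(.015,.06))
rect("cabtop",T,box(170,90,310,205),(.11,.16))
rect("handle",T,box(215,195,275,217),(.05,.115))
rect("basketbar",T,box(328,208,415,240),(.12,.16))
rect("basket",T,box(325,205,412,264),(.04,.07))
rect("prongs",T,box(425,170,515,245),(.18,.2))
rect("tips",T,box(425,170,515,245),(.203,.24))
rect("stand base",T,box(425,170,500,252),(.006,.02))
rect("stapewide",T,box(335,260,375,296),(.012,.06))
rect("tin",T,box(248,275,280,305),(.04,.07))
rect("spray",T,box(312,128,343,172),(.17,.2))
rect("mug",T,box(125,228,170,272),(.08,.11))
E
```

```text
table -2.4514858468549505e-05 -0.00022881788509987455
brick 440 [335.4 293.8] [44.5 71.8] 58.9 z med 0.0306 max 0.0416
trafo 326 [426.5  66.7] [43.2 59.8] 78.2 z med 0.0363 max 0.0465
sink 347 [ 332.2 -283.4] [45.5 63.7] 89.9 z med 0.027 max 0.039
cabtop 11439 [777.4 242.7] [256.4 301. ] 2.8 z med 0.1303 max 0.1407
handle 498 [631.4 238.3] [ 45.6 162.9] 0.7 z med 0.0956 max 0.115
basketbar 540 [562.7 -90.5] [ 23.  183.7] 1.3 z med 0.1526 max 0.1593
basket 478 [555.5 -90.3] [120.5 189.8] 1.2 z med 0.0523 max 0.0675
prongs 334 [ 611.3 -350.1] [101.3 136.9] 86.7 z med 0.1974 max 0.2
tips 85 [ 599.  -347.7] [100.8 136.8] 88.2 z med 0.2129 max 0.2249
stand base 3183 [ 621.5 -355.1] [200.4 227.7] 89.0 z med 0.012 max 0.02
stapewide 246 [437.7 -54.5] [82.7 84.9] 90.0 z med 0.0241 max 0.0319
tin 380 [407.8 190.6] [56.9 56.1] 88.6 z med 0.0551 max 0.0653
spray 466 [766.8  19.3] [56.7 56.5] 32.4 z med 0.1898 max 0.1976
mug 278 [521.5 492.1] [92.8 79. ] 73.8 z med 0.0929 max 0.1037
```

View pics/bask0.png

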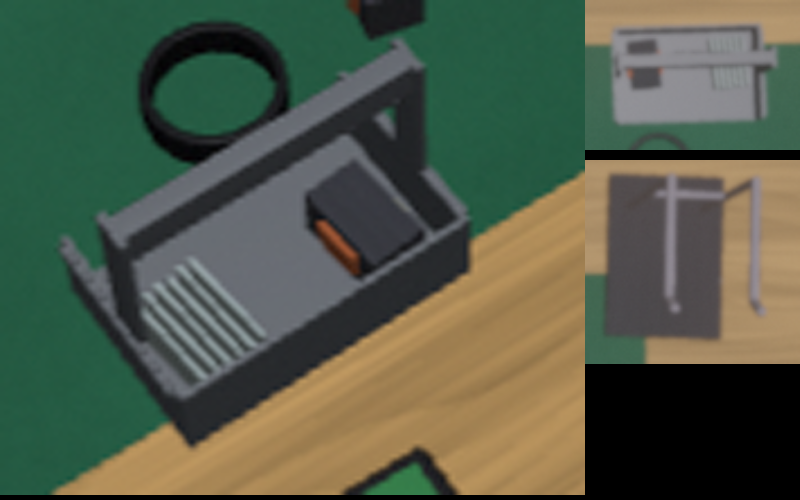

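The basket holds a transformer and a heat sink. The refined fit below uses both views.

```bash
cat > fit.py <<'E'
from h import *
def fit(name,C,b,zr,q=2):
    P=C.reshape(-1,3); k=(P[:,0]>b[0])&(P[:,0]<b[1])&(P[:,1]>b[2])&(P[:,1]<b[3])&(P[:,2]>zr[0])&(P[:,2]<zr[1]); P=P[k]
    if len(P)<5: print(name,len(P)); return
    r=cv2.minAreaRect((P[:,:2]*1000).astype(np.float32))
    print(f"{name:14s}",len(P),"rect",np.round(r[0],1),np.round(r[1],1),round(r[2],1),"med",np.round(np.median(P,0)*1000,1),"x",np.round(np.percentile(P[:,0],[q,100-q])*1000),"y",np.round(np.percentile(P[:,1],[q,100-q])*1000),"z95",np.round(np.percentile(P[:,2],95)*1000,1))
E
python3 - <<'E'
from fit import *
for n in("top","scene"):
    C=cloud(dict(np.load(f"/tmp/{n}0.npz"))); print(n)
    fit("handle",C,(.57,.632,.15,.33),(.08,.105))
    fit("hstem l",C,(.615,.635,.15,.33),(.08,.105))
    fit("cabtop",C,(.6,.95,.0,.45),(.125,.136))
    for y in(.12,.18,.24,.30,.36):
        fit(f"front y{y}",C,(.6,.7,y-.015,y+.015),(.122,.136))
        fit(f"panel y{y}",C,(.6,.7,y-.015,y+.015),(.03,.115))
    fit("bar",C,(.53,.6,-.16,-.02),(.148,.158))
    fit("bar L",C,(.53,.6,-.06,-.02),(.148,.158)); fit("bar R",C,(.53,.6,-.16,-.12),(.148,.158))
    fit("prongA",C,(.5,.75,-.345,-.25),(.185,.204));fit("prongB",C,(.5,.75,-.45,-.355),(.185,.204))
    fit("tipA",C,(.5,.75,-.345,-.25),(.208,.23));fit("tipB",C,(.5,.75,-.45,-.355),(.208,.23))
    fit("base",C,(.48,.8,-.45,-.22),(.009,.015))
    fit("sink",C,(.28,.39,-.34,-.23),(.018,.04));fit("trafo",C,(.37,.48,.02,.11),(.028,.045));fit("brick",C,(.28,.39,.24,.35),(.022,.04))
E
```

```text
top
handle         231 rect [619.9 235.5] [ 22.5 129.4] 0.9 med [615.8 236.1  96.9] x [609. 630.] y [173. 295.] z95 101.6
hstem l        137 rect [625.  235.4] [ 19.7 129.4] 0.1 med [618.7 216.2  97. ] x [615. 634.] y [173. 292.] z95 101.4
cabtop         10193 rect [780.5 199.4] [254.5 387.7] 2.8 med [784.5 241.9 130.6] x [672. 900.] y [ 98. 386.] z95 134.6
front y0.12    140 rect [678.9 120.4] [28.6 41. ] 89.6 med [685.5 121.6 129.5] x [664. 699.] y [106. 135.] z95 133.9
panel y0.12    75 rect [664.7 120.2] [19.4 29.8] 1.1 med [656.3 119.8  87.8] x [655. 674.] y [106. 134.] z95 113.2
front y0.18    145 rect [676.9 179.4] [28.8 45.8] 89.1 med [684.  180.3 130. ] x [657. 699.] y [165. 194.] z95 134.5
panel y0.18    145 rect [642.5 180.2] [28.8 59.8] 87.9 med [651.7 181.6  96.8] x [613. 672.] y [167. 194.] z95 113.8
front y0.24    154 rect [675.9 240.2] [47.9 28.9] 1.1 med [683.8 240.2 130.5] x [668. 700.] y [226. 254.] z95 134.9
panel y0.24    131 rect [639.3 239.2] [29.5 61.7] 88.1 med [649.6 239.5  97. ] x [611. 669.] y [226. 254.] z95 113.6
front y0.3     166 rect [673.5 300.1] [29
[... 3917 characters left out ...]
[ 545.3 -304.5] [ 9.4 13.5] 81.1 med [ 544.5 -305.   217.4] x [538. 552.] y [-309. -300.] z95 223.0
tipB           44 rect [ 540.7 -393.2] [20.6  9.6] 1.6 med [ 540.6 -393.7  216.5] x [532. 548.] y [-398. -389.] z95 223.9
base           3196 rect [ 646.4 -334.8] [215.5 311. ] 88.3 med [ 627.5 -355.8   12.1] x [524. 719.] y [-421. -287.] z95 14.6
sink           241 rect [ 336.1 -286.1] [42.7 68.6] 88.4 med [ 337.8 -283.7   28.4] x [304. 368.] y [-307. -266.] z95 33.4
trafo          286 rect [432.   64.3] [42.2 64. ] 76.7 med [434.1  63.7  35.6] x [402. 464.] y [44. 86.] z95 41.2
brick          300 rect [340.9 292. ] [43.9 76.3] 56.7 med [343.4 291.3  29.2] x [307. 376.] y [263. 323.] z95 35.3
```

```bash
python3 -m creep '[{"grip":0.26,"offset":[2.8,-3.2,0],"delta_rot":[0,0,-7.8]},{"grip":0.26,"offset":[2.8,-3.2,0],"delta_rot":[0,0,-7.8]},{"grip":0.26,"offset":[2.8,-3.2,0],"delta_rot":[0,0,-7.8]},{"grip":0.26,"offset":[2.8,-3.2,0],"delta_rot":[0,0,-7.8]},{"grip":0.26,"offset":[2.8,-3.2,0],"delta_rot":[0,0,-7.8]}]' 20
python3 -m creep '[{"grip":0.26,"offset":[2.8,-3.2,0],"delta_rot":[0,0,-7.8]},{"grip":0.26,"offset":[2.8,-3.2,0],"delta_rot":[0,0,-7.8]},{"grip":0.26,"offset":[2.8,-3.2,0],"delta_rot":[0,0,-7.8]},{"grip":0.26,"offset":[2.8,-3.2,0],"delta_rot":[0,0,0]},{"grip":0.26,"offset":[0,0,0],"delta_rot":[0,0,0]}]'
```

```text
t: 0.6
tcp_pos: [0.4233, 0.4516, 0.2374]
eef_rot: [-1.666, -2.663, 0.001]
ft_force: [0.3, -0.2, 0.6]
gripper_width: 0.0577
finger_force: 0.0
t: 1.1
tcp_pos: [0.5369, 0.3216, 0.2371]
eef_rot: [2.169, 2.271, -0.001]
ft_force: [-0.4, 0.4, 0.2]
gripper_width: 0.0247
finger_force: 0.0
```

```bash
python3 -m creep '[{"grip":0.26,"offset":[2.6,-2.9,0],"delta_rot":[0,0,0]},{"grip":0.26,"offset":[2.6,-2.9,0],"delta_rot":[0,0,0]},{"grip":0.26,"offset":[2.6,-2.9,0],"delta_rot":[0,0,0]},{"grip":0.26,"offset":[0,0,-4],"delta_rot":[0,0,0]},{"grip":0.26,"offset":[0,0,-4],"delta_rot":[0,0,0]}]'
python3 -m creep '[{"grip":0.26,"offset":[0,0,-2],"delta_rot":[0,0,0]},{"grip":0.26,"offset":[0,0,0],"delta_rot":[0,0,0]},{"grip":0.26,"offset":[0,0,0],"delta_rot":[0,0,0]}]'
python3 - <<'E'
from h import *
c=cam("scene"); i=cv2.resize(c["img"][160:290,340:500],(800,600)); save("handle1",i)
E
```

```text
t: 1.6
tcp_pos: [0.6132, 0.2376, 0.1571]
eef_rot: [2.166, 2.274, 0.002]
ft_force: [-0.0, 0.8, -1.6]
gripper_width: 0.0242
finger_force: 0.0
t: 1.9
tcp_pos: [0.6125, 0.2385, 0.1383]
eef_rot: [-2.165, -2.277, -0.0]
ft_force: [-0.2, -0.6, 0.5]
gripper_width: 0.0241
finger_force: 0.0
```

View pics/handle1.png

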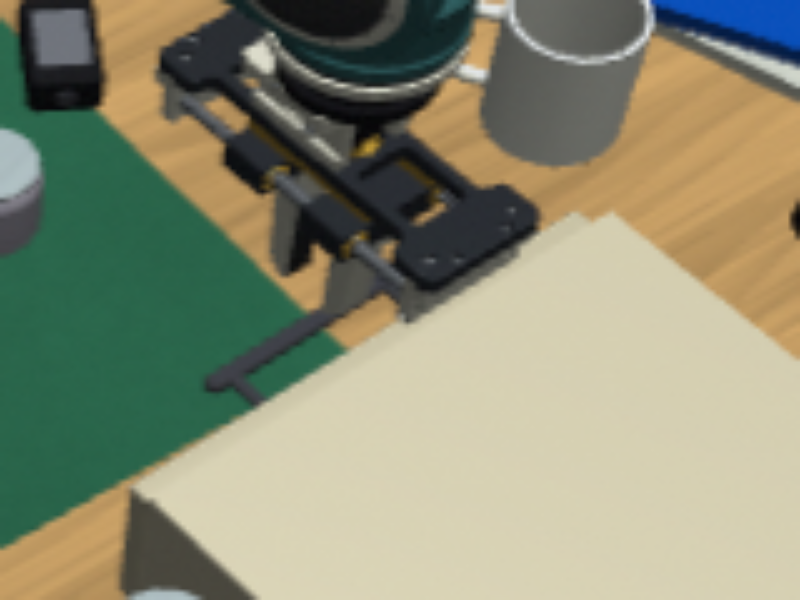

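The fingers straddle the bar line near (340,290), so I descend.

```bash
python3 -m creep '[{"grip":0.26,"offset":[0,0,-1.5],"delta_rot":[0,0,0]},{"grip":0.26,"offset":[0,0,-0.5],"delta_rot":[0,0,0]},{"grip":0.26,"offset":[0,0,0],"delta_rot":[0,0,0]}]'
python3 -m creep '[{"grip":0.26,"offset":[0,0,-1.5],"delta_rot":[0,0,0]},{"grip":0.26,"offset":[0,0,-0.9],"delta_rot":[0,0,0]},{"grip":0.26,"offset":[0,0,0],"delta_rot":[0,0,0]}]'
python3 -m creep '[{"grip":0.0,"offset":[0,0,0],"delta_rot":[0,0,0]},{"grip":0.0,"offset":[0,0,0],"delta_rot":[0,0,0]},{"grip":0.0,"offset":[0,0,0],"delta_rot":[0,0,0]},{"grip":0.0,"offset":[0,0,0],"delta_rot":[0,0,0]}]' 20
```

```text
t: 2.25
tcp_pos: [0.6121, 0.238, 0.1166]
eef_rot: [-2.165, -2.276, 0.002]
ft_force: [0.6, 0.9, -0.7]
gripper_width: 0.0239
finger_force: 0.0
t: 2.55
tcp_pos: [0.6117, 0.2378, 0.0915]
eef_rot: [-2.164, -2.275, 0.004]
ft_force: [-0.1, 0.4, -0.5]
gripper_width: 0.0241
finger_force: 0.0
t: 2.95
tcp_pos: [0.6127, 0.2381, 0.094]
eef_rot: [2.165, 2.276, 0.001]
ft_force: [0.6, 0.0, 0.5]
gripper_width: 0.0104
finger_force: 20.0
```

```bash
python3 -m creep '[{"grip":0.0,"offset":[-1.5,-0.07,0],"delta_rot":[0,0,0]},{"grip":0.0,"offset":[-2.5,-0.12,0],"delta_rot":[0,0,0]},{"grip":0.0,"offset":[-2.5,-0.12,0],"delta_rot":[0,0,0]},{"grip":0.0,"offset":[-2.5,-0.12,0],"delta_rot":[0,0,0]},{"grip":0.0,"offset":[-2.5,-0.12,0],"delta_rot":[0,0,0]}]'
python3 -m creep '[{"grip":0.0,"offset":[-2.5,-0.12,0],"delta_rot":[0,0,0]},{"grip":0.0,"offset":[-1.5,-0.07,0],"delta_rot":[0,0,0]},{"grip":0.0,"offset":[0,0,0],"delta_rot":[0,0,0]},{"grip":0.0,"offset":[0,0,0],"delta_rot":[0,0,0]}]'
python3 -m creep '[{"grip":0.0,"offset":[-0.6,-0.03,0],"delta_rot":[0,0,0]},{"grip":0.0,"offset":[0,0,0],"delta_rot":[0,0,0]},{"grip":0.0,"offset":[0,0,0],"delta_rot":[0,0,0]}]'
```

```text
t: 3.45
tcp_pos: [0.4968, 0.2324, 0.094]
eef_rot: [2.165, 2.276, 0.001]
ft_force: [3.2, 0.6, 3.1]
gripper_width: 0.0101
finger_force: 20.0
t: 3.85
tcp_pos: [0.4578, 0.2306, 0.094]
eef_rot: [2.165, 2.276, 0.001]
ft_force: [-1.4, -2.3, 1.3]
gripper_width: 0.0099
finger_force: 20.0
t: 4.15
tcp_pos: [0.4519, 0.2303, 0.094]
eef_rot: [2.165, 2.276, 0.0]
ft_force: [-0.6, -3.7, 5.2]
gripper_width: 0.0101
finger_force: 20.0
```

```bash
python3 -m creep '[{"grip":0.28,"offset":[0,0,0],"delta_rot":[0,0,0]},{"grip":0.28,"offset":[0,0,0],"delta_rot":[0,0,0]},{"grip":0.28,"offset":[0,0,4],"delta_rot":[0,0,0]},{"grip":0.28,"offset":[0,0,5],"delta_rot":[0,0,0]},{"grip":0.5,"offset":[0,0,5],"delta_rot":[0,0,-1.5]}]' 20
python3 -m creep '[{"grip":0.5,"offset":[1.6,-4.6,0],"delta_rot":[0,0,0]},{"grip":0.5,"offset":[1.6,-4.6,0],"delta_rot":[0,0,0]},{"grip":0.5,"offset":[1.6,-4.6,0],"delta_rot":[0,0,0]},{"grip":0.5,"offset":[1.6,-4.6,0],"delta_rot":[0,0,0]},{"grip":0.5,"offset":[1.6,-4.6,0],"delta_rot":[0,0,0]}]'
python3 -m creep '[{"grip":0.5,"offset":[1.6,-4.6,0],"delta_rot":[0,0,0]},{"grip":0.5,"offset":[1.6,-4.5,0],"delta_rot":[0,0,0]},{"grip":0.5,"offset":[0,0,0],"delta_rot":[0,0,0]},{"grip":0.5,"offset":[0,0,0],"delta_rot":[0,0,0]}]'
python3 - <<'E'
from fit import *
c=cam("top");C=cloud(c)
fit("bar",C,(.53,.6,-.16,-.02),(.148,.158))
s=robot.state();print(s["tcp_pos"],s["eef_rot"],s["ft_force"])
for n in("scene",):
    a=cam(n)["img"]; save("s2",a)
fit("panel",C,(.42,.6,.1,.4),(.095,.112))
E
```

```text
t: 4.65
tcp_pos: [0.4511, 0.2303, 0.2349]
eef_rot: [-2.194, -2.247, 0.001]
ft_force: [0.5, 0.1, 0.2]
gripper_width: 0.0301
finger_force: 0.0
t: 5.15
tcp_pos: [0.5319, -0.0015, 0.2336]
eef_rot: [-2.195, -2.248, -0.001]
ft_force: [0.6, 1.4, 0.1]
gripper_width: 0.0465
finger_force: 0.0
t: 5.55
tcp_pos: [0.5636, -0.0913, 0.233]
eef_rot: [-2.196, -2.245, 0.0]
ft_force: [0.1, 0.8, -0.7]
gripper_width: 0.0464
finger_force: 0.0
bar            36 rect [561.9 -27.9] [12.7 15.6] 89.1 med [561.9 -26.7 153.2] x [554. 570.] y [-34. -22.] z95 155.7
[ 0.56345186 -0.09035652  0.2332731 ] [-2.19481544e+00 -2.24651616e+00  4.21641391e-06] [-0.85363151  0.40269666  0.49648373]
panel          579 rect [520.6 234.1] [267.9 153.8] 89.0 med [500.9 247.4 105.3] x [445. 591.] y [100. 366.] z95 111.0
```

View pics/s2.png

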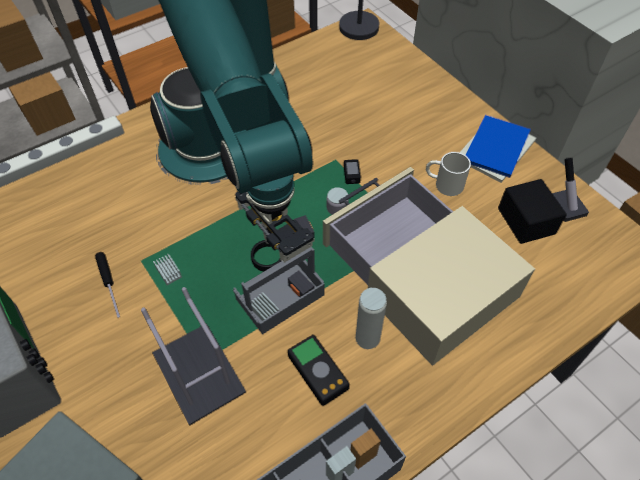

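The drawer is open, at (390,220) in the scene view, and the gripper is over the bar. I lower and grip it.

```bash
python3 -m creep '[{"grip":0.5,"offset":[0,0,-4],"delta_rot":[0,0,0]},{"grip":0.5,"offset":[0,0,-3],"delta_rot":[0,0,0]},{"grip":0.5,"offset":[0,0,-2.2],"delta_rot":[0,0,0]},{"grip":0.5,"offset":[0,0,0],"delta_rot":[0,0,0]}]'
python3 -m creep '[{"grip":0.0,"offset":[0,0,0],"delta_rot":[0,0,0]},{"grip":0.0,"offset":[0,0,0],"delta_rot":[0,0,0]},{"grip":0.0,"offset":[0,0,0],"delta_rot":[0,0,0]},{"grip":0.0,"offset":[0,0,0],"delta_rot":[0,0,0]},{"grip":0.0,"offset":[0,0,0],"delta_rot":[0,0,0]}]' 60
python3 -m creep '[{"grip":0.0,"offset":[0,0,1],"delta_rot":[0,0,0]},{"grip":0.0,"offset":[0,0,2],"delta_rot":[0,0,0]},{"grip":0.0,"offset":[0,0,3],"delta_rot":[0,0,0]},{"grip":0.0,"offset":[0,0,3],"delta_rot":[0,0,0]},{"grip":0.0,"offset":[0,0,3],"delta_rot":[0,0,0]}]'
```

```text
t: 6.05
tcp_pos: [0.5621, -0.089, 0.1388]
eef_rot: [-2.19, -2.247, 0.003]
ft_force: [0.0, 0.3, 0.9]
gripper_width: 0.0465
finger_force: 0.0
t: 6.55
tcp_pos: [0.5638, -0.0907, 0.1422]
eef_rot: [2.194, 2.247, 0.001]
ft_force: [6.9, 0.8, 7.5]
gripper_width: 0.0158
finger_force: 60.0
t: 7.05
tcp_pos: [0.5631, -0.0907, 0.263]
eef_rot: [-2.195, -2.247, 0.001]
ft_force: [-0.2, -0.4, -4.7]
gripper_width: 0.0157
finger_force: 60.0
```

```bash
python3 -m creep '[{"grip":0.0,"offset":[0,1,1.5],"delta_rot":[0,0,0]},{"grip":0.0,"offset":[-0.4,2,1.5],"delta_rot":[0,0,0]},{"grip":0.0,"offset":[-0.9,3,1],"delta_rot":[0,0,0]},{"grip":0.0,"offset":[-0.9,3.2,0],"delta_rot":[0,0,0]},{"grip":0.0,"offset":[-0.9,3.2,0],"delta_rot":[0,0,0.5]}]'
python3 -m creep '[{"grip":0.0,"offset":[-0.9,3.2,0],"delta_rot":[0,0,0.5]},{"grip":0.0,"offset":[-0.9,3.2,0],"delta_rot":[0,0,0.5]},{"grip":0.0,"offset":[-0.9,3.2,0],"delta_rot":[0,0,0]},{"grip":0.0,"offset":[-0.9,3.2,0],"delta_rot":[0,0,0]},{"grip":0.0,"offset":[-0.9,3.2,0],"delta_rot":[0,0,0]}]'
python3 -m creep '[{"grip":0.0,"offset":[-0.9,2,0],"delta_rot":[0,0,0]},{"grip":0.0,"offset":[-0.6,1.2,0],"delta_rot":[0,0,0]},{"grip":0.0,"offset":[0,0.6,0],"delta_rot":[0,0,0]},{"grip":0.0,"offset":[0,0,0],"delta_rot":[0,0,0]},{"grip":0.0,"offset":[0,0,0],"delta_rot":[0,0,0]}]'
```

```text
t: 7.55
tcp_pos: [0.5317, 0.0349, 0.3013]
eef_rot: [-2.185, -2.256, 0.001]
ft_force: [0.1, 0.0, -4.4]
gripper_width: 0.0158
finger_force: 60.0
t: 8.05
tcp_pos: [0.4864, 0.195, 0.3011]
eef_rot: [-2.165, -2.276, 0.002]
ft_force: [0.3, -0.8, -5.2]
gripper_width: 0.0156
finger_force: 60.0
t: 8.55
tcp_pos: [0.4728, 0.2307, 0.3015]
eef_rot: [2.166, 2.275, -0.001]
ft_force: [0.2, 0.6, -3.9]
gripper_width: 0.0158
finger_force: 60.0
```

```bash
python3 -m creep '[{"grip":0.0,"offset":[1.5,0.2,-0.5],"delta_rot":[0,-1,0]},{"grip":0.0,"offset":[2.5,0.2,-0.7],"delta_rot":[0,-3,0]},{"grip":0.0,"offset":[1.7,0.1,-0.3],"delta_rot":[0,-4,0]},{"grip":0.0,"offset":[0.2,0,0],"delta_rot":[0,-4,0]},{"grip":0.0,"offset":[0,0,0],"delta_rot":[0,-4,0]}]'
python3 -m creep '[{"grip":0.0,"offset":[0,0,0],"delta_rot":[0,-4,0]},{"grip":0.0,"offset":[-0.5,0,0],"delta_rot":[0,-4,0]},{"grip":0.0,"offset":[-0.7,0,0],"delta_rot":[0,-4,0]},{"grip":0.0,"offset":[-0.7,0,0],"delta_rot":[0,-4,0]},{"grip":0.0,"offset":[-0.7,0,0],"delta_rot":[0,-4,0]}]'
python3 -m creep '[{"grip":0.0,"offset":[-0.7,0,-0.3],"delta_rot":[0,-4,0]},{"grip":0.0,"offset":[-0.7,0,-0.3],"delta_rot":[0,-4,0]},{"grip":0.0,"offset":[-0.7,0,-0.3],"delta_rot":[0,-4,0]},{"grip":0.0,"offset":[-0.7,0,-0.3],"delta_rot":[0,-4,0]},{"grip":0.0,"offset":[0,0,0],"delta_rot":[0,0,0]}]'
python3 - <<'E'
from h import *
save("tip1",cam("scene")["img"])
E
```

```text
t: 9.05
tcp_pos: [0.533, 0.2355, 0.2858]
eef_rot: [2.016, 2.117, 0.285]
ft_force: [0.0, -1.1, -4.8]
gripper_width: 0.0155
finger_force: 60.0
t: 9.55
tcp_pos: [0.506, 0.2357, 0.2863]
eef_rot: [1.808, 1.899, 0.589]
ft_force: [0.3, -0.7, -5.1]
gripper_width: 0.0156
finger_force: 60.0
t: 10.05
tcp_pos: [0.477, 0.2361, 0.2731]
eef_rot: [1.629, 1.714, 0.795]
ft_force: [1.9, -0.2, -3.2]
gripper_width: 0.0155
finger_force: 60.0
```

View pics/tip1.png

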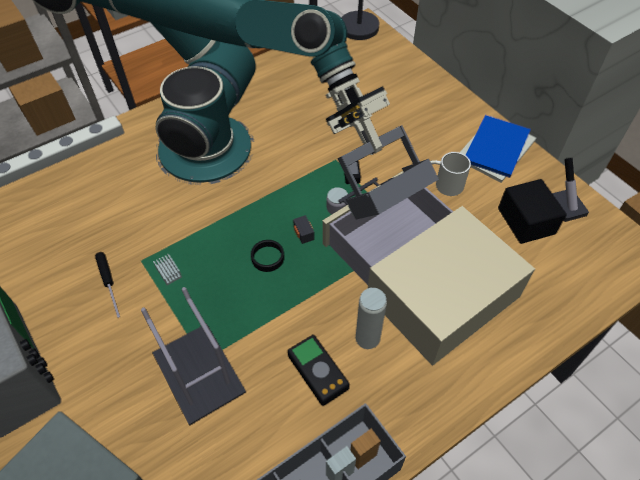

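The basket is tipped over the drawer, at (390,185). I wait and check the weight.

```bash
python3 -m creep '[{"grip":0.0,"offset":[0,0,0],"delta_rot":[0,-4,0]},{"grip":0.0,"offset":[0,0,0],"delta_rot":[0,-3,0]},{"grip":0.0,"offset":[0,0,0],"delta_rot":[0,0,0]},{"grip":0.0,"offset":[0,0,0],"delta_rot":[0,0,0]},{"grip":0.0,"offset":[0,0,0],"delta_rot":[0,0,0]}]'
python3 -m creep '[{"grip":0.0,"offset":[0,0,0.5],"delta_rot":[0,4,0]},{"grip":0.0,"offset":[0.2,0,1],"delta_rot":[0,4,0]},{"grip":0.0,"offset":[0.2,0,1],"delta_rot":[0,6,0]},{"grip":0.0,"offset":[0,0,1],"delta_rot":[0,7,0]},{"grip":0.0,"offset":[0,0,0.5],"delta_rot":[0,7,0]}]'
python3 -m creep '[{"grip":0.0,"offset":[0,0,0.5],"delta_rot":[0,7,0]},{"grip":0.0,"offset":[0,-1,0],"delta_rot":[0,7,0]},{"grip":0.0,"offset":[0,-3,0],"delta_rot":[0,7,0]},{"grip":0.0,"offset":[0,-4,0],"delta_rot":[0,7,0]},{"grip":0.0,"offset":[0,-4.5,0],"delta_rot":[0,4,0]}]'
python3 -m creep '[{"grip":0.0,"offset":[0,-4.5,0],"delta_rot":[0,0,0]},{"grip":0.0,"offset":[0,-4.5,0],"delta_rot":[0,0,0]},{"grip":0.0,"offset":[0,-4.5,0],"delta_rot":[0,0,0]},{"grip":0.0,"offset":[0,-4.5,0],"delta_rot":[0,0,0]},{"grip":0.0,"offset":[0,0,0],"delta_rot":[0,0,0]}]'
python3 - <<'E'
from h import *
a=cam("scene")["img"];b=cam("top")["img"]
im=np.concatenate([cv2.resize(a[130:430,90:540],(800,533))],1); save("s3",im); save("t3",cv2.resize(b[90:390,160:540],(760,600)))
E
```

```text
t: 10.6
tcp_pos: [0.478, 0.2362, 0.2754]
eef_rot: [1.55, 1.628, 0.875]
ft_force: [-0.9, 0.4, -1.8]
gripper_width: 0.0161
finger_force: 60.0
t: 11.1
tcp_pos: [0.4817, 0.2368, 0.317]
eef_rot: [1.865, 1.963, 0.517]
ft_force: [-0.3, -0.4, -3.2]
gripper_width: 0.0155
finger_force: 60.0
t: 11.6
tcp_pos: [0.4824, 0.1104, 0.3204]
eef_rot: [-2.151, -2.265, 0.021]
ft_force: [0.9, -0.4, -2.9]
gripper_width: 0.0155
finger_force: 60.0
t: 12.1
tcp_pos: [0.4818, -0.073, 0.3202]
eef_rot: [-2.161, -2.263, 0.018]
ft_force: [-0.6, 1.2, -3.0]
gripper_width: 0.0158
finger_force: 60.0
```

View pics/s3.png

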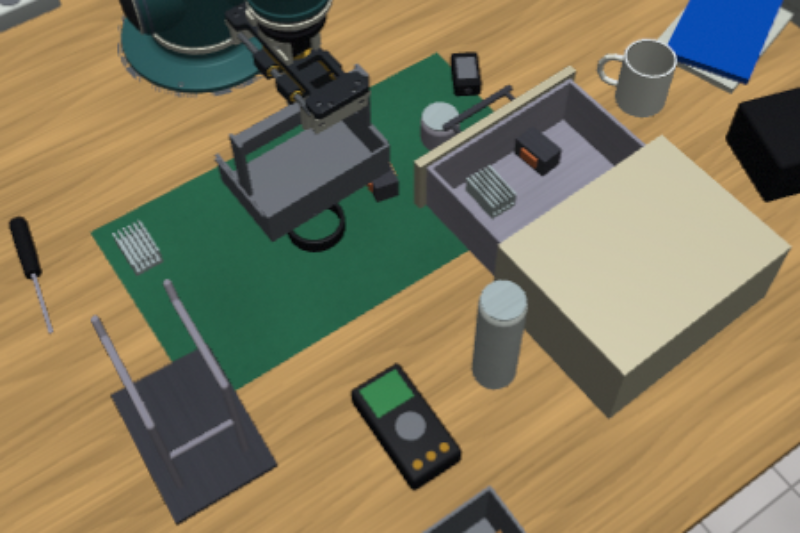

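Both parts lie in the drawer, at (490,190) and (537,150), and the basket is empty. Now I take it to the stand.

```bash
python3 -m creep '[{"grip":0.0,"offset":[-0.6,-2.5,-0.5],"delta_rot":[0,-1,-1]},{"grip":0.0,"offset":[-0.6,-3.8,-1],"delta_rot":[0,0,-1]},{"grip":0.0,"offset":[-0.6,-3.8,-1],"delta_rot":[0,0,-1]},{"grip":0.0,"offset":[-0.6,-3.8,-1],"delta_rot":[0,0,-1]},{"grip":0.0,"offset":[-0.6,-3.8,-1],"delta_rot":[0,0,-1]}]'
python3 -m creep '[{"grip":0.0,"offset":[-0.6,-3.8,-1],"delta_rot":[0,0,-0.7]},{"grip":0.0,"offset":[-0.6,-3.2,-1],"delta_rot":[0,0,0]},{"grip":0.0,"offset":[0,-2.1,-0.3],"delta_rot":[0,0,0]},{"grip":0.0,"offset":[0,0,0],"delta_rot":[0,0,0]},{"grip":0.0,"offset":[0,0,0],"delta_rot":[0,0,0]}]'
python3 - <<'E'
from fit import *
c=cam("top");C=cloud(c);i=c["img"]
fit("tipA",C,(.5,.58,-.33,-.28),(.208,.228));fit("tipB",C,(.5,.58,-.42,-.37),(.208,.228))
fit("barL",C,(.40,.48,-.30,-.265),(.24,.28));fit("barR",C,(.40,.48,-.42,-.38),(.24,.28))
fit("backwall",C,(.46,.52,-.44,-.25),(.15,.18));fit("sidewalls",C,(.35,.40,-.46,-.22),(.15,.18))
save("t4",cv2.resize(i[150:330,380:560],(600,600)))
s=robot.state();print(s["tcp_pos"],R.from_rotvec(s["eef_rot"]).as_matrix().round(3))
E
```

```text
t: 12.7
tcp_pos: [0.4519, -0.246, 0.2748]
eef_rot: [2.26, 2.181, 0.002]
ft_force: [0.8, -0.2, -2.7]
gripper_width: 0.0155
finger_force: 60.0
t: 13.2
tcp_pos: [0.4403, -0.336, 0.252]
eef_rot: [-2.275, -2.166, -0.001]
ft_force: [0.2, 0.5, -2.4]
gripper_width: 0.0157
finger_force: 60.0
tipA           22 rect [ 539.7 -302.2] [15.3  7.3] 5.3 med [ 539.2 -302.3  218.3] x [532. 546.] y [-306. -299.] z95 222.1
tipB 0
barL           108 rect [ 440.4 -282.7] [34.4 13.6] 89.6 med [ 440.4 -282.8  263.2] x [434. 447.] y [-299. -266.] z95 267.2
barR 0
backwall       86 rect [ 489.2 -313. ] [125.6   4.3] 87.5 med [ 489.3 -309.7  164.4] x [486. 492.] y [-369. -253.] z95 168.4
sidewalls      43 rect [ 385.1 -332.1] [191.2  22.2] 88.2 med [ 386.7 -241.4  163.8] x [373. 399.] y [-427. -237.] z95 168.1
[ 0.44028531 -0.3357424   0.25223222] [[ 0.048  0.999  0.001]
 [ 0.999 -0.048  0.   ]
 [ 0.     0.001 -1.   ]]
```

View pics/t4.png

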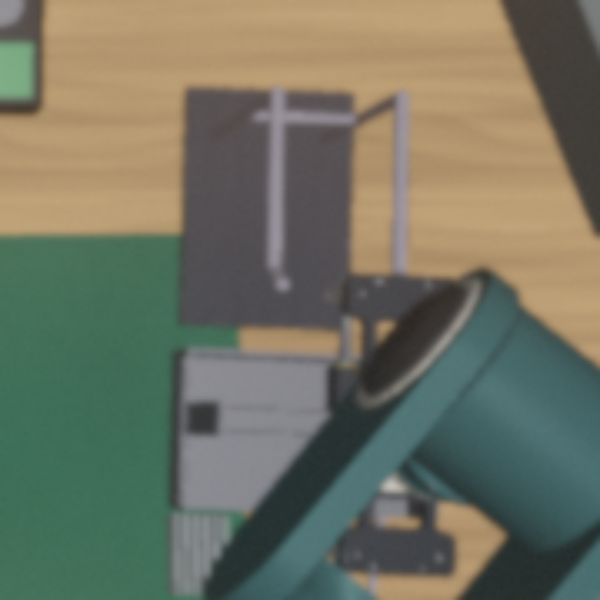

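The basket is upright with its bar 15 mm above the tip height. The tip is at (283,285) in the crop. I drive it in and lower it.

```bash
python3 -m creep '[{"grip":0.0,"offset":[1.5,-0.2,0],"delta_rot":[0,0,0]},{"grip":0.0,"offset":[2.5,-0.2,0],"delta_rot":[0,0,0]},{"grip":0.0,"offset":[2.5,-0.2,0],"delta_rot":[0,0,0]},{"grip":0.0,"offset":[2.5,-0.2,0],"delta_rot":[0,0,0]},{"grip":0.0,"offset":[2.5,-0.2,0],"delta_rot":[0,0,0]}]'
python3 -m creep '[{"grip":0.0,"offset":[2.0,-0.2,0],"delta_rot":[0,0,0]},{"grip":0.0,"offset":[1.4,-0.1,0],"delta_rot":[0,0,0]},{"grip":0.0,"offset":[0,0,0],"delta_rot":[0,0,0]},{"grip":0.0,"offset":[0,0,-1],"delta_rot":[0,0,0]},{"grip":0.0,"offset":[0,0,-1],"delta_rot":[0,0,0]}]'
python3 -m creep '[{"grip":0.0,"offset":[0,0,-0.8],"delta_rot":[0,0,0]},{"grip":0.0,"offset":[0,0,-0.4],"delta_rot":[0,0,0]},{"grip":0.0,"offset":[0,0,0],"delta_rot":[0,0,0]}]'
python3 -m creep '[{"grip":0.0,"offset":[0,0,-0.3],"delta_rot":[0,0,0]},{"grip":0.0,"offset":[0,0,0],"delta_rot":[0,0,0]},{"grip":0.0,"offset":[0,0,0],"delta_rot":[0,0,0]}]'
```

```text
t: 13.75
tcp_pos: [0.5569, -0.3455, 0.252]
eef_rot: [2.274, 2.167, 0.001]
ft_force: [-0.0, -0.4, -2.3]
gripper_width: 0.0156
finger_force: 60.0
t: 14.25
tcp_pos: [0.5881, -0.3495, 0.2311]
eef_rot: [2.276, 2.165, 0.0]
ft_force: [0.7, -0.4, -2.8]
gripper_width: 0.0159
finger_force: 60.0
t: 14.55
tcp_pos: [0.588, -0.3496, 0.2188]
eef_rot: [-2.275, -2.165, 0.0]
ft_force: [0.1, -0.8, -3.0]
gripper_width: 0.0159
finger_force: 60.0
t: 14.85
tcp_pos: [0.5885, -0.3497, 0.2169]
eef_rot: [2.276, 2.166, 0.0]
ft_force: [0.6, -0.2, -2.1]
gripper_width: 0.0155
finger_force: 60.0
```

```bash
python3 -m creep '[{"grip":0.0,"offset":[0,0,-0.2],"delta_rot":[0,0,0]},{"grip":0.0,"offset":[0,0,0],"delta_rot":[0,0,0]},{"grip":0.0,"offset":[0,0,0],"delta_rot":[0,0,0]}]'
python3 -m creep '[{"grip":0.0,"offset":[0,0,-0.2],"delta_rot":[0,0,0]},{"grip":0.0,"offset":[0,0,0],"delta_rot":[0,0,0]},{"grip":0.0,"offset":[0,0,0],"delta_rot":[0,0,0]}]'
```

```text
t: 15.15
tcp_pos: [0.5886, -0.3497, 0.2149]
eef_rot: [2.276, 2.165, 0.0]
ft_force: [0.6, -0.4, -1.2]
gripper_width: 0.0156
finger_force: 60.0
t: 15.45
tcp_pos: [0.5887, -0.3498, 0.2147]
eef_rot: [2.274, 2.164, 0.001]
ft_force: [-4.9, 1.9, 12.1]
gripper_width: 0.0153
finger_force: 60.0
```

```bash
python3 -m creep '[{"grip":0.0,"offset":[0,0,0.15],"delta_rot":[0,0,0]},{"grip":0.35,"offset":[0,0,0],"delta_rot":[0,0,0]},{"grip":0.35,"offset":[0,0,0],"delta_rot":[0,0,0]},{"grip":0.35,"offset":[0,0,0],"delta_rot":[0,0,0]},{"grip":0.35,"offset":[0,0,1.5],"delta_rot":[0,0,0]}]' 20
python3 -m creep '[{"grip":0.35,"offset":[0,0,3],"delta_rot":[0,0,0]},{"grip":0.35,"offset":[0,0,4],"delta_rot":[0,0,0]},{"grip":0.7,"offset":[-4,0,2],"delta_rot":[0,0,0]},{"grip":0.7,"offset":[-5,0,0],"delta_rot":[0,0,0]},{"grip":0.7,"offset":[-5,0,0],"delta_rot":[0,0,0]}]'
python3 - <<'E'
from fit import *
c=cam("top");C=cloud(c);s=cam("scene");S=cloud(s)
save("hang",np.concatenate([cv2.resize(c["img"][150:330,400:540],(400,514)),cv2.resize(s["img"][250:430,100:240],(400,514))],1))
for n,X in(("top",C),("scene",S)):
    print(n)
    fit("bar",X,(.56,.62,-.45,-.25),(.215,.24));fit("wallback",X,(.60,.67,-.45,-.25),(.11,.145));fit("floor",X,(.53,.58,-.41,-.29),(.06,.10))
    fit("sink",X,(.28,.40,-.34,-.2),(.018,.04));fit("trafo",X,(.35,.46,-.0,.11),(.028,.045));fit("brick",X,(.26,.41,.22,.37),(.022,.04))
E
```

```text
t: 15.95
tcp_pos: [0.588, -0.3493, 0.2274]
eef_rot: [-2.273, -2.163, 0.001]
ft_force: [-0.2, 0.4, -0.8]
gripper_width: 0.0321
finger_force: 0.0
t: 16.45
tcp_pos: [0.4472, -0.3494, 0.3207]
eef_rot: [2.274, 2.166, 0.0]
ft_force: [0.2, -0.4, 0.6]
gripper_width: 0.0519
finger_force: 0.0
top
bar            598 rect [ 585.4 -349. ] [187.  23.] 87.0 med [ 585.3 -349.   225.7] x [574. 596.] y [-439. -258.] z95 230.1
wallback       266 rect [ 635.7 -351.1] [ 65.8 192.9] 0.9 med [ 632.4 -362.9  125.9] x [604. 669.] y [-446. -256.] z95 132.2
floor          790 rect [ 555.6 -349.8] [120.   48.6] 89.5 med [ 555.  -354.7   77.2] x [532. 579.] y [-407. -292.] z95 81.8
sink           300 rect [ 332.  -283.5] [64.2 45.1] 0.0 med [ 331.8 -285.4   28.4] x [301. 362.] y [-305. -261.] z95 34.1
trafo          313 rect [426.7  66.6] [42.7 59.9] 77.1 med [426.6  65.9  36.4] x [397. 456.] y [47. 88.] z95 41.5
brick          428 rect [334.6 294. ] [44.4 72.1] 58.1 med [334.4 293.4  30.9] x [302. 369.] y [264. 323.] z95 35.6
scene
bar            898 rect [ 589.8 -351.1] [182.1  25.2] 87.4 med [ 592.5 -355.1  225.4] x [579. 602.] y [-440. -263.] z95 229.3
wallback       571 rect [ 623.6 -352.4] [190.7  47.1] 90.0 med [ 638.7 -352.   124.7] x [604. 646.] y [-446. -259.] z95 131.2
floor          905 rect [ 555.  -354.1] [ 49.9 111.4] 0.1 med [ 555.1 -350.6   77.7] x [531. 578.] y [-408. -302.] z95 81.8
sink           241 rect [ 334.5 -286.1] [42.1 71.4] 89.0 med [ 337.5 -288.4   28.9] x [304. 369.] y [-307. -266.] z95 34.5
trafo          274 rect [431.   64.7] [42.1 63.7] 79.3 med [432.3  63.9  35.8] x [402. 459.] y [43. 86.] z95 40.3
brick          298 rect [340.  292.9] [45.2 79.4] 62.4 med [343.5 290.9  29.8] x [307. 375.] y [263. 323.] z95 35.0
```

View pics/hang.png

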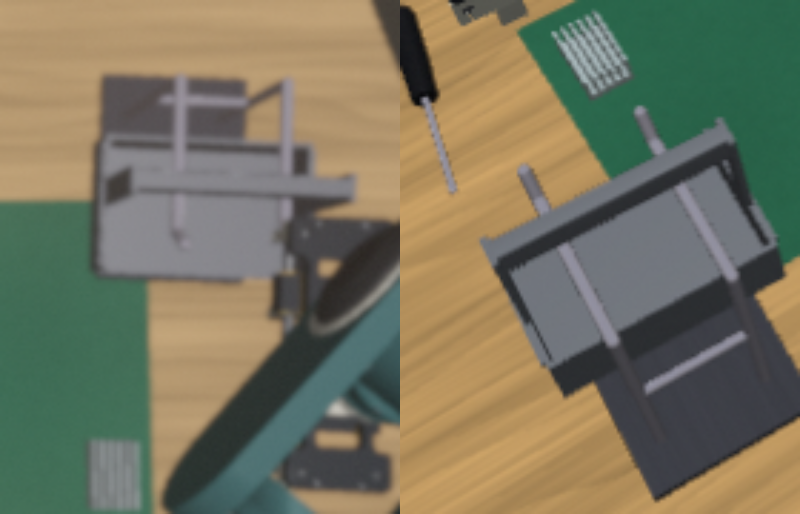

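The basket hangs level. I locate the drawer contents and pick the heat sink.

```bash
python3 - <<'E'
from fit import *
C=cloud(cam("top"));S=cloud(cam("scene"))
for n,X in(("top",C),("scene",S)):
    P=X.reshape(-1,3);k=(P[:,0]>.505)&(P[:,0]<.65)&(P[:,1]>.11)&(P[:,1]<.36)&(P[:,2]<.1)
    P=P[k];print("floor z",np.percentile(P[:,2],[5,50,95]).round(4))
    fit("inA",X,(.50,.65,.11,.22),(.04,.08));fit("inB",X,(.5,.65,.22,.355),(.04,.08))
    fit("handle",X,(.43,.46,.15,.31),(.085,.105)); fit("panel",X,(.47,.51,.12,.35),(.100,.125))
E
python3 -m creep '[{"grip":0.8,"offset":[-3,1.6,-2],"delta_rot":[0,0,-8.5]},{"grip":0.8,"offset":[-3,1.6,-2],"delta_rot":[0,0,-8.5]},{"grip":0.8,"offset":[-3,1.6,-2],"delta_rot":[0,0,-8.5]},{"grip":0.8,"offset":[-2.5,1.6,-2],"delta_rot":[0,0,-8.5]},{"grip":0.8,"offset":[0,0,-2],"delta_rot":[0,0,-8.5]}]'
python3 -m creep '[{"grip":0.8,"offset":[0,0,-2],"delta_rot":[0,0,-8.5]},{"grip":0.8,"offset":[0,0,-2],"delta_rot":[0,0,-8.5]},{"grip":0.8,"offset":[0,0,-2],"delta_rot":[0,0,-8.5]},{"grip":0.8,"offset":[0,0,0],"delta_rot":[0,0,-8.5]},{"grip":0.8,"offset":[0,0,0],"delta_rot":[0,0,-8.5]}]'
python3 -m creep '[{"grip":0.8,"offset":[0,0,0],"delta_rot":[0,0,-2]},{"grip":0.8,"offset":[0,0,0],"delta_rot":[0,0,0]}]'
```

```text
floor z [0.0181 0.0237 0.0582]
inA            224 rect [552.8 176.3] [63.4 41.5] 0.3 med [551.2 180.   51.5] x [522. 584.] y [156. 197.] z95 57.6
inB            340 rect [535.8 276.7] [59. 44.] 6.1 med [535.6 275.5  58.4] x [508. 565.] y [256. 297.] z95 63.4
handle         217 rect [452.4 227.1] [ 15.2 128.5] 2.7 med [449.8 227.9  96.8] x [444. 458.] y [166. 288.] z95 102.1
panel          734 rect [493.  234.8] [ 25.9 229.4] 2.8 med [494.9 235.8 116.6] x [481. 508.] y [126. 345.] z95 122.2
floor z [0.0186 0.0291 0.0892]
inA            646 rect [550.7 170. ] [ 83.8 105.2] 3.7 med [538.4 172.6  51.3] x [510. 590.] y [129. 216.] z95 74.5
inB            673 rect [538.1 288.7] [ 70.2 134.8] 2.0 med [518.9 273.9  58.1] x [504. 571.] y [226. 352.] z95 76.2
handle         143 rect [454.3 223.8] [ 12.2 130.4] 1.8 med [456.2 232.3  95.5] x [448. 460.] y [163. 289.] z95 101.0
panel          699 rect [492.9 235.4] [ 34.1 228.6] 0.1 med [501.7 245.9 114.9] x [488. 510.] y [127. 345.] z95 121.0
t: 17.15
tcp_pos: [0.3328, -0.2847, 0.2194]
eef_rot: [2.908, 1.185, 0.001]
ft_force: [-0.0, -0.3, -0.3]
gripper_width: 0.0739
finger_force: 0.0
t: 17.65
tcp_pos: [0.3344, -0.2856, 0.1589]
eef_rot: [-3.14, -0.051, 0.001]
ft_force: [-0.0, -0.6, -0.5]
gripper_width: 0.0743
finger_force: 0.0
t: 17.85
tcp_pos: [0.3345, -0.2857, 0.1595]
eef_rot: [-3.141, -0.005, 0.0]
ft_force: [0.2, -1.2, 0.5]
gripper_width: 0.0747
finger_force: 0.0
```

```bash
python3 -m creep '[{"grip":0.8,"offset":[-0.2,0.2,-5],"delta_rot":[0,0,0]},{"grip":0.8,"offset":[0,0,-4],"delta_rot":[0,0,0]},{"grip":0.8,"offset":[0,0,-3],"delta_rot":[0,0,0]},{"grip":0.8,"offset":[0,0,-1.5],"delta_rot":[0,0,0]},{"grip":0.8,"offset":[0,0,0],"delta_rot":[0,0,0]}]'
python3 -m creep '[{"grip":0.0,"offset":[0,0,0],"delta_rot":[0,0,0]},{"grip":0.0,"offset":[0,0,0],"delta_rot":[0,0,0]},{"grip":0.0,"offset":[0,0,0],"delta_rot":[0,0,0]},{"grip":0.0,"offset":[0,0,0],"delta_rot":[0,0,0]},{"grip":0.0,"offset":[0,0,0],"delta_rot":[0,0,0]}]' 25
python3 -m creep '[{"grip":0.0,"offset":[0,0,2],"delta_rot":[0,0,0]},{"grip":0.0,"offset":[0,0,4],"delta_rot":[0,0,0]},{"grip":0.0,"offset":[0,0,4.5],"delta_rot":[0,0,0]},{"grip":0.0,"offset":[0,0,4.5],"delta_rot":[0,0,0]},{"grip":0.0,"offset":[0,0,4],"delta_rot":[0,0,0]}]'
```

```text
t: 18.35
tcp_pos: [0.3312, -0.2829, 0.0223]
eef_rot: [-3.139, -0.008, 0.004]
ft_force: [-0.2, -0.7, 1.4]
gripper_width: 0.0745
finger_force: 0.0
t: 18.85
tcp_pos: [0.3317, -0.284, 0.0249]
eef_rot: [3.141, 0.004, 0.001]
ft_force: [-0.8, 0.7, 3.0]
gripper_width: 0.0419
finger_force: 25.0
t: 19.35
tcp_pos: [0.3313, -0.2835, 0.2167]
eef_rot: [3.141, 0.004, 0.002]
ft_force: [0.3, -0.8, -1.7]
gripper_width: 0.042
finger_force: 25.0
```

```bash
python3 -m creep '[{"grip":0.0,"offset":[1.8,4.25,0],"delta_rot":[0,0,1]},{"grip":0.0,"offset":[1.8,4.25,0],"delta_rot":[0,0,1]},{"grip":0.0,"offset":[1.8,4.25,0],"delta_rot":[0,0,0.7]},{"grip":0.0,"offset":[1.8,4.25,0],"delta_rot":[0,0,0]},{"grip":0.0,"offset":[1.8,4.25,0],"delta_rot":[0,0,0]}]'
python3 -m creep '[{"grip":0.0,"offset":[1.8,4.25,0],"delta_rot":[0,0,0]},{"grip":0.0,"offset":[1.8,4.25,0],"delta_rot":[0,0,0]},{"grip":0.0,"offset":[1.8,4.25,0],"delta_rot":[0,0,0]},{"grip":0.0,"offset":[1.8,4.25,0],"delta_rot":[0,0,0]},{"grip":0.0,"offset":[1.8,4.25,0],"delta_rot":[0,0,0]}]'
python3 -m creep '[{"grip":0.0,"offset":[1.8,4.25,0],"delta_rot":[0,0,0]},{"grip":0.0,"offset":[1.8,4.25,0],"delta_rot":[0,0,0]},{"grip":0.0,"offset":[0,0,0],"delta_rot":[0,0,0]},{"grip":0.0,"offset":[0,0,0],"delta_rot":[0,0,0]}]'
```

```text
t: 19.85
tcp_pos: [0.4217, -0.0693, 0.2145]
eef_rot: [3.14, 0.078, 0.001]
ft_force: [0.7, -0.6, -1.2]
gripper_width: 0.0419
finger_force: 25.0
t: 20.35
tcp_pos: [0.5118, 0.1434, 0.2143]
eef_rot: [3.141, 0.079, 0.001]
ft_force: [0.7, -1.5, -0.8]
gripper_width: 0.042
finger_force: 25.0
t: 20.75
tcp_pos: [0.5473, 0.2269, 0.2135]
eef_rot: [3.14, 0.081, -0.002]
ft_force: [-0.1, -0.5, -1.5]
gripper_width: 0.0418
finger_force: 25.0
```

```bash
python3 -m creep '[{"grip":0.0,"offset":[0,0,-4.5],"delta_rot":[0,0,0]},{"grip":0.0,"offset":[0,0,-4.5],"delta_rot":[0,0,0]},{"grip":0.0,"offset":[0,0,-3],"delta_rot":[0,0,0]},{"grip":0.0,"offset":[0,0,-1],"delta_rot":[0,0,0]},{"grip":0.0,"offset":[0,0,0],"delta_rot":[0,0,0]}]'
python3 -m creep '[{"grip":0.6,"offset":[0,0,0],"delta_rot":[0,0,0]},{"grip":0.6,"offset":[0,0,0],"delta_rot":[0,0,0]},{"grip":0.6,"offset":[0,0,4],"delta_rot":[0,0,0]},{"grip":0.6,"offset":[0,0,4.5],"delta_rot":[0,0,0]},{"grip":0.8,"offset":[0,0,4.5],"delta_rot":[0,0,0]}]'
python3 -m creep '[{"grip":0.8,"offset":[-4.2,1.4,0],"delta_rot":[0,0,-7]},{"grip":0.8,"offset":[-4.2,1.4,0],"delta_rot":[0,0,-7]},{"grip":0.8,"offset":[-4.2,1.4,0],"delta_rot":[0,0,-7]},{"grip":0.8,"offset":[-4.2,1.4,0],"delta_rot":[0,0,-7]},{"grip":0.8,"offset":[-4.2,1.1,0],"delta_rot":[0,0,-6.6]}]'
python3 -m creep '[{"grip":0.8,"offset":[0,0,0],"delta_rot":[0,0,0]},{"grip":0.8,"offset":[0,0,0],"delta_rot":[0,0,0]}]'
python3 - <<'E'
from fit import *
for n in("top","scene"):
    c=cam(n);X=cloud(c);print(n)
    fit("trafo",X,(.35,.46,-.0,.11),(.028,.045));fit("brick",X,(.26,.41,.22,.37),(.022,.04))
    fit("inA",X,(.51,.65,.11,.20),(.04,.08));fit("inM",X,(.51,.65,.2,.252),(.04,.08));fit("inB",X,(.51,.65,.252,.355),(.04,.08))
    if n=="scene":save("s5",c["img"])
E
```

```text
t: 21.25
tcp_pos: [0.5471, 0.2253, 0.0838]
eef_rot: [3.14, 0.077, -0.002]
ft_force: [-0.0, -0.2, -0.4]
gripper_width: 0.0417
finger_force: 25.0
t: 21.75
tcp_pos: [0.5474, 0.2263, 0.2175]
eef_rot: [-3.14, -0.079, -0.003]
ft_force: [0.6, -0.0, -0.2]
gripper_width: 0.0597
finger_force: 0.0
t: 22.25
tcp_pos: [0.336, 0.2937, 0.2158]
eef_rot: [-3.018, 0.866, -0.002]
ft_force: [0.2, 0.3, 0.1]
gripper_width: 0.0741
finger_force: 0.0
t: 22.45
tcp_pos: [0.3373, 0.2938, 0.2159]
eef_rot: [-3.021, 0.854, -0.003]
ft_force: [0.7, -0.0, 0.1]
gripper_width: 0.0744
finger_force: 0.0
top
trafo          313 rect [426.7  66.6] [42.7 59.9] 77.0 med [426.6  65.9  36.6] x [397. 456.] y [47. 87.] z95 41.3
brick          254 rect [344.6 288.1] [43.9 47.9] 58.7 med [347.5 285.7  30.9] x [324. 369.] y [264. 307.] z95 35.9
inA            228 rect [552.9 176.2] [41.4 63.4] 90.0 med [551.2 180.1  51.4] x [522. 584.] y [156. 197.] z95 56.5
inM            245 rect [548.1 228.8] [63.7 43.5] 1.8 med [549.2 226.3  51.7] x [519. 579.] y [208. 251.] z95 57.2
inB            332 rect [537.2 276.6] [57.1 43.4] 7.7 med [537.8 275.4  58.5] x [511. 565.] y [256. 297.] z95 63.6
scene
trafo          277 rect [430.9  65.2] [42.1 65. ] 80.7 med [430.7  63.   35.7] x [403. 459.] y [44. 86.] z95 41.1
brick          304 rect [342.1 291.8] [43.7 76. ] 58.5 med [343.5 290.7  29.7] x [307. 375.] y [263. 321.] z95 34.7
inA            586 rect [551.  159.8] [81.3 81.1] 1.2 med [544.1 170.2  51.2] x [511. 590.] y [126. 196.] z95 75.1
inM            478 rect [549.7 225.6] [79.3 50.7] 0.1 med [547.3 224.6  50.4] x [510. 586.] y [204. 249.] z95 69.9
inB            389 rect [541.8 303.5] [ 63.9 102.8] 0.2 med [544.3 270.9  57. ] x [510. 572.] y [253. 297.] z95 63.2
```

View pics/s5.png

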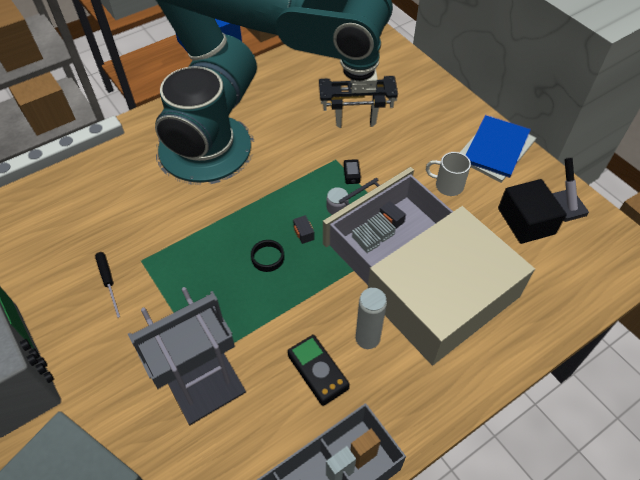

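The new heat sink is in the drawer and the gripper is over the brick. I pick it.

```bash
python3 -m creep '[{"grip":0.8,"offset":[-0.2,0,-4.8],"delta_rot":[0,0,0]},{"grip":0.8,"offset":[0,0,-4.8],"delta_rot":[0,0,0]},{"grip":0.8,"offset":[0,0,-4.5],"delta_rot":[0,0,0]},{"grip":0.8,"offset":[0,0,-3.5],"delta_rot":[0,0,0]},{"grip":0.8,"offset":[0,0,-1.5],"delta_rot":[0,0,0]}]'
python3 -m creep '[{"grip":0.8,"offset":[0,0,0],"delta_rot":[0,0,0]},{"grip":0.0,"offset":[0,0,0],"delta_rot":[0,0,0]},{"grip":0.0,"offset":[0,0,0],"delta_rot":[0,0,0]},{"grip":0.0,"offset":[0,0,0],"delta_rot":[0,0,0]},{"grip":0.0,"offset":[0,0,0],"delta_rot":[0,0,0]}]' 25
python3 -m creep '[{"grip":0.0,"offset":[0,0,2],"delta_rot":[0,0,0]},{"grip":0.0,"offset":[0,0,4],"delta_rot":[0,0,0]},{"grip":0.0,"offset":[0,0,4.5],"delta_rot":[0,0,0]},{"grip":0.0,"offset":[0,0,4.5],"delta_rot":[0,0,0]},{"grip":0.0,"offset":[0,0,4],"delta_rot":[0,0,0]}]'
```

```text
t: 23.05
tcp_pos: [0.3352, 0.2919, 0.0198]
eef_rot: [3.018, -0.859, -0.004]
ft_force: [-0.4, 0.0, 0.6]
gripper_width: 0.0743
finger_force: 0.0
t: 23.55
tcp_pos: [0.3358, 0.2934, 0.0236]
eef_rot: [-3.021, 0.859, -0.001]
ft_force: [-0.0, -0.7, 0.6]
gripper_width: 0.0467
finger_force: 0.0
t: 24.05
tcp_pos: [0.3353, 0.2932, 0.2158]
eef_rot: [-3.021, 0.858, -0.002]
ft_force: [0.8, 0.5, -0.1]
gripper_width: 0.0439
finger_force: 24.9
```

```bash
python3 -m creep '[{"grip":0.0,"offset":[4.5,0.1,0],"delta_rot":[0,0,7]},{"grip":0.0,"offset":[4.6,0.1,0],"delta_rot":[0,0,7]},{"grip":0.0,"offset":[4.6,0.1,0],"delta_rot":[0,0,7]},{"grip":0.0,"offset":[4.6,0.1,0],"delta_rot":[0,0,7]},{"grip":0.0,"offset":[4.6,0.1,0],"delta_rot":[0,0,6.4]}]'
python3 -m creep '[{"grip":0.0,"offset":[4.5,0.2,0],"delta_rot":[0,0,0]},{"grip":0.0,"offset":[0,0,0],"delta_rot":[0,0,0]},{"grip":0.0,"offset":[0,0,-4],"delta_rot":[0,0,0]},{"grip":0.0,"offset":[0,0,-4],"delta_rot":[0,0,0]},{"grip":0.0,"offset":[0,0,-3],"delta_rot":[0,0,0]}]'
python3 -m creep '[{"grip":0.0,"offset":[0,0,0],"delta_rot":[0,0,0]}]'
```

```text
t: 24.55
tcp_pos: [0.5664, 0.2981, 0.2131]
eef_rot: [-3.14, -0.081, -0.0]
ft_force: [0.0, 0.0, -0.8]
gripper_width: 0.0441
finger_force: 24.9
t: 25.05
tcp_pos: [0.6084, 0.3001, 0.1008]
eef_rot: [3.14, 0.073, -0.002]
ft_force: [0.5, 0.3, -1.2]
gripper_width: 0.0439
finger_force: 24.9
t: 25.15
tcp_pos: [0.6072, 0.2996, 0.0987]
eef_rot: [3.138, 0.073, -0.01]
ft_force: [0.4, 0.1, -1.1]
gripper_width: 0.0436
finger_force: 24.9
```

```bash
python3 -m creep '[{"grip":0.0,"offset":[0,0,-1.5],"delta_rot":[0,0,0]},{"grip":0.0,"offset":[0,0,-0.8],"delta_rot":[0,0,0]},{"grip":0.0,"offset":[0,0,0],"delta_rot":[0,0,0]}]'
python3 -m creep '[{"grip":0.6,"offset":[0,0,0],"delta_rot":[0,0,0]},{"grip":0.6,"offset":[0,0,0],"delta_rot":[0,0,0]},{"grip":0.6,"offset":[0,0,4],"delta_rot":[0,0,0]},{"grip":0.6,"offset":[0,0,4.5],"delta_rot":[0,0,0]},{"grip":0.75,"offset":[0,0,4.5],"delta_rot":[0,0,0]}]'
python3 -m creep '[{"grip":0.75,"offset":[-2.7,-3.3,0],"delta_rot":[0,0,-2]},{"grip":0.75,"offset":[-2.7,-3.3,0],"delta_rot":[0,0,-2]},{"grip":0.75,"offset":[-2.7,-3.3,0],"delta_rot":[0,0,-2]},{"grip":0.75,"offset":[-2.7,-3.3,0],"delta_rot":[0,0,-1.7]},{"grip":0.75,"offset":[-2.7,-3.3,0],"delta_rot":[0,0,0]}]'
python3 -m creep '[{"grip":0.75,"offset":[-2.7,-3.3,0],"delta_rot":[0,0,0]},{"grip":0.75,"offset":[-2.7,-3.5,0],"delta_rot":[0,0,0]},{"grip":0.75,"offset":[0,0,0],"delta_rot":[0,0,0]},{"grip":0.75,"offset":[0,0,0],"delta_rot":[0,0,0]}]'
python3 - <<'E'
from fit import *
for n in("top","scene"):
    X=cloud(cam(n));print(n)
    fit("trafo",X,(.35,.475,-.0,.13),(.028,.045))
    fit("inA",X,(.51,.65,.11,.20),(.04,.08));fit("inM",X,(.51,.65,.2,.252),(.04,.08));fit("inB",X,(.51,.57,.252,.355),(.04,.08));fit("brick",X,(.572,.65,.252,.355),(.04,.08))
E
```

```text
t: 25.45
tcp_pos: [0.6094, 0.3004, 0.0801]
eef_rot: [3.141, 0.073, 0.0]
ft_force: [-0.6, 0.1, -1.7]
gripper_width: 0.0437
finger_force: 24.9
t: 25.95
tcp_pos: [0.6093, 0.3003, 0.2126]
eef_rot: [-3.141, -0.073, -0.001]
ft_force: [0.4, 0.1, 0.5]
gripper_width: 0.0599
finger_force: 0.0
t: 26.45
tcp_pos: [0.4734, 0.1343, 0.2109]
eef_rot: [-3.138, 0.139, -0.002]
ft_force: [-0.3, 0.2, -0.1]
gripper_width: 0.0699
finger_force: 0.0
t: 26.85
tcp_pos: [0.4205, 0.0669, 0.2114]
eef_rot: [-3.138, 0.14, -0.004]
ft_force: [0.9, 0.7, 0.4]
gripper_width: 0.0698
finger_force: 0.0
top
trafo 0
inA            223 rect [552.7 176.5] [41.3 62.9] 89.9 med [551.2 180.3  50.7] x [522. 583.] y [156. 197.] z95 56.3
inM            247 rect [548.2 228.9] [63.9 42.7] 2.6 med [548.8 230.9  51.7] x [517. 579.] y [207. 250.] z95 56.6
inB            329 rect [536.9 277.2] [56.8 44.8] 7.7 med [537.6 275.5  58.1] x [511. 565.] y [255. 297.] z95 63.5
brick          435 rect [609.3 303.1] [72.4 44.5] 4.2 med [608.2 301.3  52.3] x [574. 642.] y [281. 323.] z95 57.5
scene
trafo          296 rect [432.7  64.4] [42.1 64.7] 79.0 med [434.5  64.   35.6] x [402. 464.] y [44. 86.] z95 40.7
inA            590 rect [552.1 158.9] [82.9 82.5] 0.7 med [543.4 171.   50.8] x [512. 590.] y [127. 197.] z95 75.1
inM            460 rect [548.6 226.6] [77.  51.6] 0.8 med [548.1 225.3  50.3] x [510. 585.] y [204. 249.] z95 67.9
inB            366 rect [540.  303.5] [ 59.9 103. ] 0.1 med [540.8 271.3  57.2] x [510. 570.] y [253. 309.] z95 64.7
brick          312 rect [604.  294.5] [65.8 60.7] 2.2 med [607.8 296.9  51.8] x [580. 634.] y [278. 323.] z95 56.8
```

```bash
python3 -m creep '[{"grip":0.75,"offset":[0,-0.2,-4.8],"delta_rot":[0,0,0]},{"grip":0.75,"offset":[0,0,-4.8],"delta_rot":[0,0,0]},{"grip":0.75,"offset":[0,0,-4],"delta_rot":[0,0,0]},{"grip":0.75,"offset":[0,0,-2],"delta_rot":[0,0,0]},{"grip":0.75,"offset":[0,0,-1],"delta_rot":[0,0,0]}]'
python3 -m creep '[{"grip":0.75,"offset":[0,0,-1],"delta_rot":[0,0,0]},{"grip":0.75,"offset":[0,0,0],"delta_rot":[0,0,0]},{"grip":0.0,"offset":[0,0,0],"delta_rot":[0,0,0]},{"grip":0.0,"offset":[0,0,0],"delta_rot":[0,0,0]},{"grip":0.0,"offset":[0,0,0],"delta_rot":[0,0,0]}]' 30
python3 -m creep '[{"grip":0.0,"offset":[0,0,0],"delta_rot":[0,0,0]},{"grip":0.0,"offset":[0,0,0],"delta_rot":[0,0,0]}]'
```

```text
t: 27.45
tcp_pos: [0.4199, 0.066, 0.042]
eef_rot: [3.138, -0.136, -0.005]
ft_force: [0.9, 0.2, -0.6]
gripper_width: 0.0697
finger_force: 0.0
t: 27.95
tcp_pos: [0.4209, 0.0654, 0.035]
eef_rot: [-3.138, 0.138, -0.002]
ft_force: [-0.3, -0.2, 0.2]
gripper_width: 0.05
finger_force: 0.0
t: 28.15
tcp_pos: [0.4208, 0.0654, 0.0348]
eef_rot: [-3.138, 0.138, -0.002]
ft_force: [-1.3, -1.4, 6.4]
gripper_width: 0.0449
finger_force: 28.8
```

```bash
python3 -m creep '[{"grip":0.0,"offset":[0,0,2],"delta_rot":[0,0,0]},{"grip":0.0,"offset":[0,0,4],"delta_rot":[0,0,0]},{"grip":0.0,"offset":[0,0,4.5],"delta_rot":[0,0,0]},{"grip":0.0,"offset":[0,0,4.5],"delta_rot":[0,0,0]},{"grip":0.0,"offset":[0,0,3],"delta_rot":[0,0,0]}]'
python3 -m creep '[{"grip":0.0,"offset":[3.7,2.7,0],"delta_rot":[0,0,2]},{"grip":0.0,"offset":[3.7,2.7,0],"delta_rot":[0,0,2]},{"grip":0.0,"offset":[3.7,2.7,0],"delta_rot":[0,0,2]},{"grip":0.0,"offset":[3.7,2.7,0],"delta_rot":[0,0,1.7]},{"grip":0.0,"offset":[3.9,2.7,0],"delta_rot":[0,0,0]}]'
python3 -m creep '[{"grip":0.0,"offset":[0,0,0],"delta_rot":[0,0,0]},{"grip":0.0,"offset":[0,0,0],"delta_rot":[0,0,0]}]'
```

```text
t: 28.65
tcp_pos: [0.4207, 0.0653, 0.2174]
eef_rot: [-3.138, 0.138, -0.004]
ft_force: [-0.3, 0.1, -1.8]
gripper_width: 0.0451
finger_force: 28.8
t: 29.15
tcp_pos: [0.6087, 0.2016, 0.2137]
eef_rot: [3.141, 0.075, -0.0]
ft_force: [0.2, -1.2, -0.9]
gripper_width: 0.0449
finger_force: 28.8
t: 29.35
tcp_pos: [0.6076, 0.2007, 0.2127]
eef_rot: [3.14, 0.074, -0.004]
ft_force: [-0.6, -0.3, -1.2]
gripper_width: 0.0448
finger_force: 28.8
```

```bash
python3 -m creep '[{"grip":0.0,"offset":[0,0,-4.5],"delta_rot":[0,0,0]},{"grip":0.0,"offset":[0,0,-4.5],"delta_rot":[0,0,0]},{"grip":0.0,"offset":[0,0,-3],"delta_rot":[0,0,0]},{"grip":0.0,"offset":[0,0,-1.5],"delta_rot":[0,0,0]},{"grip":0.0,"offset":[0,0,0],"delta_rot":[0,0,0]}]'
python3 -m creep '[{"grip":0.6,"offset":[0,0,0],"delta_rot":[0,0,0]},{"grip":0.6,"offset":[0,0,0],"delta_rot":[0,0,0]},{"grip":0.6,"offset":[0,0,4],"delta_rot":[0,0,0]},{"grip":0.6,"offset":[0,0,4.5],"delta_rot":[0,0,0]},{"grip":0.6,"offset":[0,0,4.5],"delta_rot":[0,0,0]}]'
python3 -m creep '[{"grip":0.3,"offset":[-3.9,0.7,0],"delta_rot":[0,0,8.5]},{"grip":0.3,"offset":[-3.9,0.7,0],"delta_rot":[0,0,8.5]},{"grip":0.3,"offset":[-3.9,0.7,0],"delta_rot":[0,0,8.5]},{"grip":0.3,"offset":[-3.9,0.7,0],"delta_rot":[0,0,8.5]},{"grip":0.3,"offset":[0,0,0],"delta_rot":[0,0,8.5]}]'
python3 -m creep '[{"grip":0.3,"offset":[0,0,0],"delta_rot":[0,0,8.5]},{"grip":0.3,"offset":[0,0,0],"delta_rot":[0,0,8.5]},{"grip":0.3,"offset":[0,0,0],"delta_rot":[0,0,8.5]},{"grip":0.3,"offset":[0,0,0],"delta_rot":[0,0,8.5]},{"grip":0.3,"offset":[0,0,0],"delta_rot":[0,0,8.5]}]'
python3 -m creep '[{"grip":0.3,"offset":[0,0,0],"delta_rot":[0,0,5]},{"grip":0.3,"offset":[0,0,0],"delta_rot":[0,0,0]}]'
python3 - <<'E'
from fit import *
a=cam("scene")["img"];c=cam("top");X=cloud(c)
fit("handle",X,(.43,.46,.15,.31),(.085,.105))
X=cloud(cam("scene"));fit("handle",X,(.43,.47,.15,.31),(.085,.105))
save("s6",np.concatenate([cv2.resize(a[150:270,310:460],(500,400)),cv2.resize(c["img"][150:240,175:307],(300,205)).repeat(2,0)[:400]],1))
E
```

```text
t: 29.85
tcp_pos: [0.6069, 0.1995, 0.0789]
eef_rot: [3.14, 0.072, -0.0]
ft_force: [0.6, -0.3, -0.4]
gripper_width: 0.0436
finger_force: 30.0
t: 30.35
tcp_pos: [0.6071, 0.2002, 0.2119]
eef_rot: [-3.141, -0.073, -0.001]
ft_force: [0.8, 0.3, -0.2]
gripper_width: 0.0556
finger_force: 0.0
t: 30.85
tcp_pos: [0.4485, 0.229, 0.2109]
eef_rot: [-2.895, -1.218, -0.004]
ft_force: [0.7, -0.0, 0.4]
gripper_width: 0.0283
finger_force: 0.0
t: 31.35
tcp_pos: [0.4514, 0.2283, 0.2104]
eef_rot: [2.259, 2.182, 0.003]
ft_force: [-1.4, -1.0, -0.1]
gripper_width: 0.0279
finger_force: 0.0
t: 31.55
tcp_pos: [0.4514, 0.2283, 0.2102]
eef_rot: [2.167, 2.274, 0.002]
ft_force: [-0.2, -0.6, -0.2]
gripper_width: 0.0278
finger_force: 0.0
handle         52 rect [452.8 175.4] [28.5 13. ] 89.5 med [451.4 176.3  96.4] x [446. 459.] y [163. 189.] z95 101.8
handle         200 rect [457.7 224.6] [ 23.4 127.1] 0.3 med [456.1 224.   95.9] x [449. 468.] y [163. 283.] z95 100.8
```

View pics/s6.png

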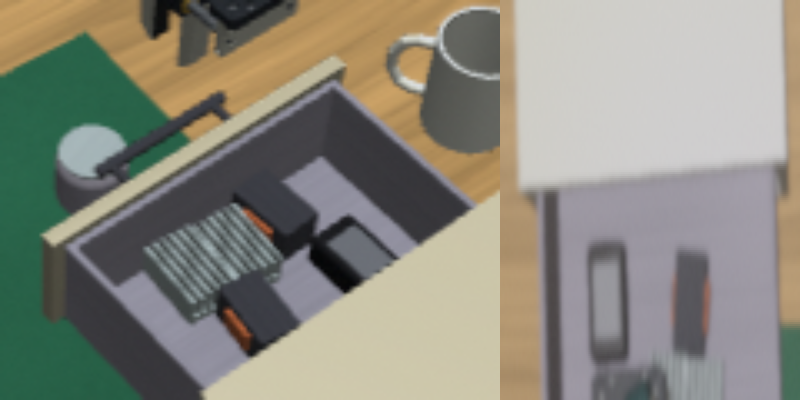

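All five parts lie flat in the drawer. I grip the handle and push it shut.

```bash
python3 -m creep '[{"grip":0.28,"offset":[0,0.1,-4],"delta_rot":[0,0,0]},{"grip":0.28,"offset":[0,0,-4],"delta_rot":[0,0,0]},{"grip":0.28,"offset":[0,0,-2.2],"delta_rot":[0,0,0]},{"grip":0.28,"offset":[0,0,-1.4],"delta_rot":[0,0,0]},{"grip":0.28,"offset":[0,0,0],"delta_rot":[0,0,0]}]'
python3 -m creep '[{"grip":0.0,"offset":[0,0,0],"delta_rot":[0,0,0]},{"grip":0.0,"offset":[0,0,0],"delta_rot":[0,0,0]},{"grip":0.0,"offset":[0,0,0],"delta_rot":[0,0,0]},{"grip":0.0,"offset":[0,0,0],"delta_rot":[0,0,0]}]' 20
python3 -m creep '[{"grip":0.0,"offset":[1.5,0.07,0],"delta_rot":[0,0,0]},{"grip":0.0,"offset":[2,0.1,0],"delta_rot":[0,0,0]},{"grip":0.0,"offset":[2,0.1,0],"delta_rot":[0,0,0]},{"grip":0.0,"offset":[2,0.1,0],"delta_rot":[0,0,0]},{"grip":0.0,"offset":[2,0.1,0],"delta_rot":[0,0,0]}]'
python3 -m creep '[{"grip":0.0,"offset":[2,0.1,0],"delta_rot":[0,0,0]},{"grip":0.0,"offset":[2,0.1,0],"delta_rot":[0,0,0]},{"grip":0.0,"offset":[1.5,0.07,0],"delta_rot":[0,0,0]},{"grip":0.0,"offset":[0.5,0.03,0],"delta_rot":[0,0,0]},{"grip":0.0,"offset":[0,0,0],"delta_rot":[0,0,0]}]'
```

```text
t: 32.2
tcp_pos: [0.451, 0.2291, 0.092]
eef_rot: [-2.17, -2.27, 0.003]
ft_force: [-0.8, -0.2, -0.1]
gripper_width: 0.026
finger_force: 0.0
t: 32.6
tcp_pos: [0.4521, 0.2296, 0.0946]
eef_rot: [2.169, 2.272, 0.003]
ft_force: [-1.1, 0.4, 7.8]
gripper_width: 0.0103
finger_force: 20.0
t: 33.1
tcp_pos: [0.5479, 0.2343, 0.0946]
eef_rot: [2.169, 2.272, 0.003]
ft_force: [-2.2, 1.4, 9.4]
gripper_width: 0.0104
finger_force: 20.0
t: 33.6
tcp_pos: [0.608, 0.2372, 0.0947]
eef_rot: [2.169, 2.271, 0.004]
ft_force: [-0.5, -0.2, 7.0]
gripper_width: 0.0105
finger_force: 20.0
```

```bash
python3 -m creep '[{"grip":0.0,"offset":[0.5,0.02,0],"delta_rot":[0,0,0]},{"grip":0.0,"offset":[0,0,0],"delta_rot":[0,0,0]},{"grip":0.0,"offset":[0,0,0],"delta_rot":[0,0,0]}]'
python3 -m creep '[{"grip":0.0,"offset":[0.3,0.01,0],"delta_rot":[0,0,0]},{"grip":0.0,"offset":[0,0,0],"delta_rot":[0,0,0]},{"grip":0.0,"offset":[0,0,0],"delta_rot":[0,0,0]}]'
python3 -m creep '[{"grip":0.0,"offset":[0.3,0.01,0],"delta_rot":[0,0,0]},{"grip":0.0,"offset":[0,0,0],"delta_rot":[0,0,0]},{"grip":0.0,"offset":[0,0,0],"delta_rot":[0,0,0]}]'
```

```text
t: 33.9
tcp_pos: [0.6124, 0.2374, 0.0947]
eef_rot: [2.169, 2.271, 0.003]
ft_force: [1.2, 0.5, 6.2]
gripper_width: 0.0102
finger_force: 20.0
t: 34.2
tcp_pos: [0.6153, 0.2376, 0.0947]
eef_rot: [2.169, 2.272, 0.003]
ft_force: [0.3, 0.3, 5.7]
gripper_width: 0.0103
finger_force: 20.0
t: 34.5
tcp_pos: [0.6183, 0.2377, 0.0947]
eef_rot: [2.169, 2.272, 0.004]
ft_force: [0.7, 0.8, 6.8]
gripper_width: 0.0103
finger_force: 20.0
```

Beyond the starting spot, so the drawer had been ajar. I go on until it stops.

```bash
python3 -m creep '[{"grip":0.0,"offset":[0.4,0.02,0],"delta_rot":[0,0,0]},{"grip":0.0,"offset":[0,0,0],"delta_rot":[0,0,0]},{"grip":0.0,"offset":[0,0,0],"delta_rot":[0,0,0]}]'
python3 -m creep '[{"grip":0.0,"offset":[0.4,0.02,0],"delta_rot":[0,0,0]},{"grip":0.0,"offset":[0,0,0],"delta_rot":[0,0,0]},{"grip":0.0,"offset":[0,0,0],"delta_rot":[0,0,0]}]'
```

```text
t: 34.8
tcp_pos: [0.6205, 0.2379, 0.0945]
eef_rot: [-2.168, -2.271, 0.002]
ft_force: [-15.8, -2.3, 13.3]
gripper_width: 0.0103
finger_force: 20.0
t: 35.1
tcp_pos: [0.6223, 0.238, 0.0943]
eef_rot: [-2.165, -2.269, 0.01]
ft_force: [-40.6, -5.1, 23.3]
gripper_width: 0.0134
finger_force: 20.0
```

```bash
python3 -m creep '[{"grip":0.0,"offset":[-0.3,0,0],"delta_rot":[0,0,0]},{"grip":0.25,"offset":[0,0,0],"delta_rot":[0,0,0]},{"grip":0.25,"offset":[0,0,0],"delta_rot":[0,0,0]},{"grip":0.25,"offset":[-0.2,0,0],"delta_rot":[0,0,0]},{"grip":0.25,"offset":[0,0,0],"delta_rot":[0,0,0]}]'
python3 -m creep '[{"grip":0.25,"offset":[0,0,2],"delta_rot":[0,0,0]},{"grip":0.25,"offset":[0,0,4],"delta_rot":[0,0,0]},{"grip":0.25,"offset":[0,0,4.5],"delta_rot":[0,0,0]},{"grip":0.25,"offset":[-4.5,0,0],"delta_rot":[0,0,0]},{"grip":0.25,"offset":[-4.5,0,0],"delta_rot":[0,0,0]}]'
python3 -m creep '[{"grip":0.25,"offset":[-4.5,0,0],"delta_rot":[0,0,0]},{"grip":0.25,"offset":[-4.5,0,0],"delta_rot":[0,0,0]},{"grip":0.25,"offset":[-4.5,0,0],"delta_rot":[0,0,0]},{"grip":0.25,"offset":[0,0,0],"delta_rot":[0,0,0]}]'
python3 - <<'E'
from fit import *
c=cam("top");C=cloud(c);s=cam("scene");S=cloud(s);save("end",s["img"])
for X in(C,S):
    fit("handle",X,(.59,.64,.16,.31),(.08,.105));fit("bar",X,(.56,.62,-.45,-.25),(.215,.24));fit("floor",X,(.53,.58,-.41,-.29),(.06,.10))
E
```

```text
t: 35.6
tcp_pos: [0.6205, 0.2378, 0.0933]
eef_rot: [-2.169, -2.272, -0.0]
ft_force: [0.3, -0.2, 0.1]
gripper_width: 0.0233
finger_force: 0.0
t: 36.1
tcp_pos: [0.5304, 0.2378, 0.1994]
eef_rot: [2.17, 2.271, 0.003]
ft_force: [-0.6, 0.2, -0.5]
gripper_width: 0.0229
finger_force: 0.0
t: 36.5
tcp_pos: [0.3923, 0.2379, 0.199]
eef_rot: [2.167, 2.274, 0.003]
ft_force: [1.3, -0.1, 0.3]
gripper_width: 0.0235
finger_force: 0.0
handle         241 rect [625.4 235.3] [ 27.1 128.9] 0.9 med [618.8 235.9  96.5] x [611. 638.] y [174. 295.] z95 101.0
bar            596 rect [ 586.1 -349.5] [186.9  24.2] 86.9 med [ 585.3 -349.7  225.7] x [574. 596.] y [-439. -258.] z95 229.9
floor          780 rect [ 555.6 -349.8] [119.9  48.4] 89.6 med [ 555.2 -355.4   77. ] x [532. 579.] y [-407. -292.] z95 81.6
handle         232 rect [627.8 231.8] [129.5  24. ] 89.9 med [625.8 232.9  96.4] x [617. 638.] y [171. 294.] z95 100.9
bar            914 rect [ 589.2 -351.2] [181.9  25.5] 87.3 med [ 592.8 -354.6  225.4] x [579. 602.] y [-440. -263.] z95 229.5
floor          897 rect [ 554.9 -354.5] [ 49.8 110.9] 0.0 med [ 555.5 -350.5   77.6] x [531. 579.] y [-408. -302.] z95 81.7
```

View pics/end.png

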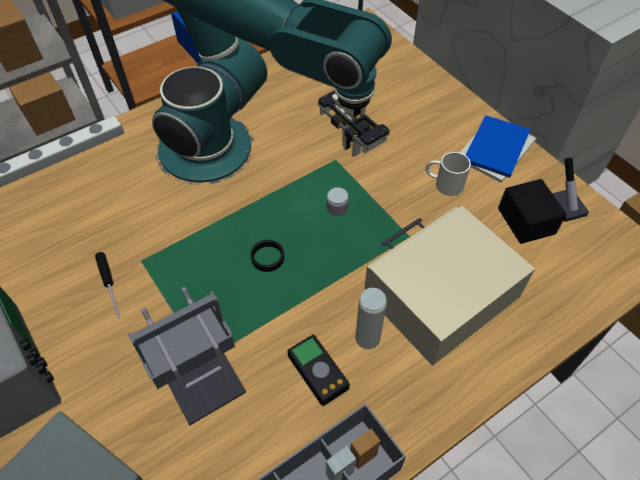

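The bench is clear of parts, the basket hangs level and the drawer looks shut. One numeric check of the cabinet depth before I hand in.

```bash
python3 - <<'E'
from h import *
for n in("top","scene"):
    C=cloud(cam(n)).reshape(-1,3)
    for y in(.20,.24,.28):
        k=(abs(C[:,1]-y)<.008)&(C[:,0]>.6)&(C[:,0]<1)
        P=C[k]; t=P[(P[:,2]>.124)&(P[:,2]<.137)]; p=P[(P[:,2]>.108)&(P[:,2]<.122)&(P[:,0]<.7)]
        print(n,y,"top x",np.percentile(t[:,0],[1,3,99]).round(4),"panel-top x",np.percentile(p[:,0],[5,50,95]).round(4) if len(p) else 0)
E
```

```text
top 0.2 top x [0.6715 0.6773 0.9039] panel-top x [0.6553 0.6627 0.6706]
top 0.24 top x [0.6688 0.6738 0.9032] panel-top x [0.653  0.6603 0.6681]
top 0.28 top x [0.667  0.6715 0.9003] panel-top x [0.6508 0.658  0.6661]
scene 0.2 top x [0.6769 0.6832 0.9094] panel-top x [0.661  0.6651 0.6687]
scene 0.24 top x [0.6747 0.6808 0.9064] panel-top x [0.6595 0.6628 0.6656]
scene 0.28 top x [0.6747 0.6787 0.904 ] panel-top x [0.6558 0.6608 0.6659]
```

```bash
python3 -c "
from station import robot
print(robot.hand_in())"
```

```text
the job is handed in; nothing more can be done
None
```

The job is handed in, though no pass or fail verdict came back: all five salvaged parts found are in the drawer, the drawer is pushed to its stop (shut to within a few millimetres by my measurement), the empty basket hangs level across both prongs, and no bystander was visibly moved.

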